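Change the ink jar from the back of the bottle rack

TASK

The wide round jar on the cork coaster is finished with and I want the low square ink jar from the back of the wooden rack there instead: first stand the oblong can and the dropper bottle, which are in the way, aside on the grey felt pad. Then put the wide jar into the empty place at the back of the rack, behind where the dropper bottle stood, and the square jar on the middle of the coaster. Last put the can and the dropper bottle back just where each stood, keeping everything upright and leaving the spray can and the slim vial as they are.

Things in the scene. Friction and masses are not known exactly. Their poses are not given: they have to be found in the camera images.
- rack: Low pine rack, fixed, 142 (x) by 238 (y) mm. Origin: centre of its underside, on the table; floor at 6 mm, walls and slats up to 18 mm. Three lanes along its x, 72 mm wide, centre lines y = -77, 0, 77 mm, 5 mm slats between. Each lane has a front place at x = -31 and a back place at x = +29 mm. Front places hold tall things; the back place behind the dropper bottle is empty. Lanes change.
- blotter: Flat grey felt pad, fixed, 130 (x) by 200 (y) by 3 mm thick, empty: the side area. Origin: centre of its underside, on the table; top at 3 mm.
- coaster: Round flat cork coaster, fixed, 96 mm diameter, 4 mm thick. Origin: centre of its underside, on the table. The wide jar stands on it at the start.
- can: Tall oblong metal can standing upright, 46 (x) by 58 (y) mm, straight-sided to 96 mm, with a small round screw cap (26 mm diameter, off centre) to 118 mm. Origin: centre of its underside; z up. Stands in a front place of the rack with its axes along the rack's, the square jar behind it. 240 g.
- dropper: Tall round black dropper bottle standing upright, 42 mm diameter, straight-sided to 88 mm, then a shoulder and a thin white pipette top (23 mm diameter and less) to 124 mm. Origin: centre of its underside; z up. Stands in a front place of the rack, the empty back place behind it. 130 g.
- squarejar: Low square ink jar, 48 by 48 mm, straight-sided to 36 mm, with a round screw cap (36 mm diameter) on it from 40 to 54 mm. Origin: centre of its underside; z up. Stands in a back place of the rack, its sides along the rack's axes. 130 g.
- widejar: Low wide round jar, 56 mm diameter and 48 mm high, its black lid as wide as the jar. Origin: centre of its underside; z up. Stands on the cork coaster. 150 g.
- spray: Tall round grey spray can with a white cap, 50 mm diameter, 122 mm high, in a front place of the rack. Bystander: leave it. Origin: centre of its underside.
- vial: Slim amber glass vial with a black cap, 38 mm diameter, 60 mm high, in the back place behind the spray can. Bystander: leave it. Origin: centre of its underside.
Not all that is in view belongs to the job. Leave any purple or yellow look-alike of the widejar alone.

How it is judged:
By the outcome, as a careful person would: the job done as asked, in the order asked, and still so for the second after the job is handed in, with the robot touching nothing.
It also fails if it takes over 144 s, if anything falls off the work surface, if the arm or the gripper's body presses on something with over 40 N, if the wrist force passes 120 N, or if a joint passes its speed limit or range.

ROBOT

A 6-joint arm with a two-finger parallel gripper is mounted at the origin on the work surface. World frame = base frame: x ahead of the robot, y to its left, z up, the work surface at z = 0. Lengths are in m, angles in rad, forces in N, time in s.
With the tool pointing down it reaches from about 0.425 to 0.95 m from the base axis. Payload 14.7 kg.
Tool frame: the origin (TCP) lies on the centre line of the jaws, within the pads' length; the fingertips stand 22 mm ahead of it and the grasp point (between the pads) lies 3 mm ahead of it (ctrl.finger_overhang is the x of the fingertips in the tool frame, in m); x points along the fingers, y is the direction in which the jaws open and shut, and the axes are right-handed (so a half turn about x gives the same grasp; the last joint's range is limited). The gripper opens to 85 mm and grips with 20 to 120 N. Pads are 22 mm wide; open, the fingers measure 114 mm over their backs; the gripper's body (76 mm by 85 mm) begins 54 mm behind the grasp point. The pads swing forward as they close: fully open they stand 13 mm farther back than shut.
Start: joints at [-1.149, 0.48, 1.596, -0, 1.065, -0.047], TCP at [0.294, -0.58, 0.253] pointing down, gripper open.
Joint ranges: [-2.75, 2.75], [-0.82, 2.05], [0.23, 2.67], [-1.56, 4.7], [0.09, 2.69], [-2.92, 2.92]. Speed limits (rad/s): [1.89, 1.89, 2.39, 3.01, 3.01, 3.01].

INTERFACE

Orientations are given as [roll, pitch, yaw] about the fixed x, y, z axes, in that order (R = Rz(yaw) Ry(pitch) Rx(roll)).
In Python, from rig import ctrl gives the robot as it stands. The module is installed in compiled form; this text tells all that it offers.
- The arm moves only by the tool step_arm, never from a script. Its argument "plan" is text: rows parted by semicolons, each of 7 numbers parted by spaces: the shift along the tool's x, y, z in m, then the turn, a rotation vector about the tool's x, y, z in rad, then the finger opening in m, from 0 to 0.0854. A call has 1 to 8 rows; each row shifts and turns the commanded pose from where the row before left it, along the tool's axes as they then stand; what a row does not reach is not made up. A row lasts 1/10 s, in which the tool goes at most 50 mm and 8.59 degrees, less where a joint would pass 70% of its speed; a pose out of reach is approached as far as the arm can. A call is refused whole if a number of a shift passes 0.05 or a number of a turn 0.15, either way. A call with a gripper value outside its range is refused whole. The fingers move at their own pace and stop on an object; "grip_force" is the grip in N (left out, the last holds). Time passes only in rows, so rows that do not move let the fingers close. It gives the time, the measured TCP pose, the force and the opening at its end, in the units of the state.
- ctrl.sense(): the state, without advancing time (a new reading comes with each control period).
- ctrl.read_camera(name): name is "scene" or "top"; returns (picture, depth): 400x640x3 uint8, red, green, blue; 400x640 float32, m along the optical axis (not along the pixel's ray), 0 where there is no reading.
- ctrl.camera_info(name): a dict with "fx", "fy", "cx", "cy" (pixels), "camera_from_world" (4x4, takes a point from world to camera coordinates). Camera axes: x right, y up, looking along -z (the intrinsics and any distortion apply to the point x, -y, -z); pixel columns grow to the right and rows downward; lengths in m; the calibration is good to about 2 mm. A picture is of the moment at which its call begins. camera_info takes no time and is no camera call.
- ctrl.hand_in(): hands the job in, once; it reports no verdict.
The state is a dict: "time_s": time; "joint_positions": joint angles; "qd": joint speeds; "tau": joint torques, N m; "position": TCP position; "orientation": TCP orientation; "wrist_force": force on the tool from outside, world axes, zero at the start; "ft_torque": the same for the moment, N m; "width": finger opening in m.
Only numpy, scipy, OpenCV 4.12 (cv2) and the standard library are available. Lean on these libraries where they do the work, as an engineer would, in place of code of your own. Each camera call takes 0.05 s, during which the arm holds its last target.

## Working session

There is one attempt and no reset: what is moved stays moved. The work goes in short steps, Python scripts to look and compute and a tool call to move; the robot and the scene stay as the last step left them, time stands still between calls to the robot, and variables do not carry over. Pictures are saved under pics/ and viewed, and the job is handed in when it is done.

Besides the shell and the picture viewer there is one more tool, called after "Call:" by a JSON object that holds its "op" and its "data", one argument or row to a line. step_arm: Moves the arm, as the interface text tells. Its arguments: {"type":"object","properties":{"plan":{"type":"string"},"grip_force":{"type":"number"}},"required":["plan"]}

```bash
mkdir -p pics; cat > h.py <<'E'
import numpy as np, cv2
from rig import ctrl
def grab(n,f):
    p,d=ctrl.read_camera(n); cv2.imwrite('pics/'+f+'.png',cv2.cvtColor(p,cv2.COLOR_RGB2BGR)); np.savez('pics/'+f+'.npz',p=p,d=d); return p,d
def world(n,d):
    i=ctrl.camera_info(n); v,u=np.mgrid[0:400,0:640]
    c=np.stack([(u-i['cx'])/i['fx']*d,-(v-i['cy'])/i['fy']*d,-d,np.ones_like(d)],-1)
    return (c@np.linalg.inv(np.array(i['camera_from_world'])).T)[...,:3]
E
python3 - <<'E'
from h import *
for n in ['scene','top']:
    grab(n,n+'0'); i=ctrl.camera_info(n); print(n,i); 
s=ctrl.sense(); print(s)
E
```

```text
scene {'fx': 362.92760187273353, 'fy': 362.92760187273353, 'cx': 314.80973938700134, 'cy': 197.37143453699267, 'camera_from_world': array([[ 0.56844067,  0.82270478,  0.00566097, -0.29533071],
       [-0.5893    ,  0.4023509 ,  0.70059922,  0.29749649],
       [ 0.57410863, -0.4015851 ,  0.71353254, -1.31102329],
       [ 0.        ,  0.        ,  0.        ,  1.        ]])}
top {'fx': 377.4582852249749, 'fy': 377.4582852249749, 'cx': 314.8011247981058, 'cy': 196.3157357139084, 'camera_from_world': array([[-1.05171672e-02, -9.99943700e-01,  1.40919915e-03,
         5.11116940e-04],
       [ 9.96881893e-01, -1.03747257e-02,  7.82231158e-02,
        -5.56231704e-01],
       [-7.82040918e-02,  2.22749071e-03,  9.96934882e-01,
        -9.21208684e-01],
       [ 0.00000000e+00,  0.00000000e+00,  0.00000000e+00,
         1.00000000e+00]])}
{'time_s': 0.1, 'joint_positions': array([-1.14860650e+00,  4.80752931e-01,  1.59678047e+00,  1.47381960e-05,
        1.06510981e+00, -4.65767060e-02]), 'qd': array([ 0.00051417, -0.00030314, -0.00294965,  0.00055387, -0.00096396,
        0.00149431]), 'tau': array([ 2.43517234e-04, -9.52259731e+01, -4.31041789e+01, -1.18434682e-04,
        5.27559125e-03,  2.63624386e-06]), 'position': array([ 0.29356199, -0.57956247,  0.2527584 ]), 'orientation': array([-1.62963844,  1.5697457 ,  1.9807136 ]), 'wrist_force': array([ 0.01049621,  0.32713024, -0.7824675 ]), 'ft_torque': array([ 0.03607031, -0.01057919,  0.01523587]), 'width': 0.0856953026748753}
```

View pics/scene0.png

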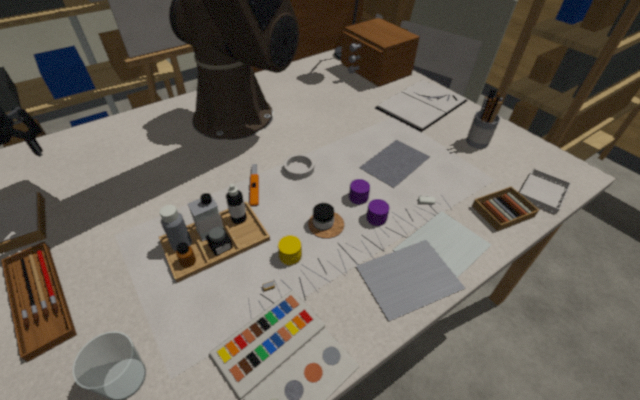

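View pics/top0.png

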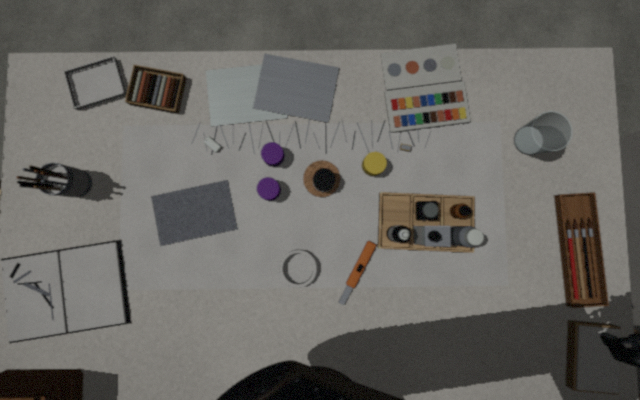

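Two grey sheets could be the pad: the dark one at top (195,212) and the lighter striped one at (297,87). I'll enlarge and measure both.

```bash
python3 - <<'E'
from h import *
z=np.load('pics/top0.npz'); p,d=z['p'],z['d']; W=world('top',d)
b=cv2.cvtColor(p,cv2.COLOR_RGB2BGR)
g=lambda im:np.clip((im/255.)**.6*255,0,255).astype(np.uint8)
A=cv2.resize(b[40:260,140:350],None,fx=1.9,fy=1.9,interpolation=cv2.INTER_CUBIC)
B=cv2.resize(b[130:270,340:500],None,fx=2.4,fy=3,interpolation=cv2.INTER_CUBIC)
A=cv2.resize(A,(400,420));B=cv2.resize(B,(400,350));o=np.zeros((420,800,3),np.uint8);o[:,:400]=A;o[:350,400:]=B
cv2.imwrite('pics/crop0.png',g(o))
for n,(u,v) in dict(dark=(195,212),light=(297,87),cork=(310,188),wide=(320,180),disc=(301,267),purple1=(272,154),purple2=(268,188),yellow=(374,163),rackfloor=(396,208),sq=(428,210),vial=(460,211),can=(427,236),drop=(401,235),spray=(470,237),table=(250,250)).items(): print(n,W[v,u].round(4))
# outline by colour
hsv=cv2.cvtColor(p,cv2.COLOR_RGB2HSV); gr=cv2.cvtColor(p,cv2.COLOR_RGB2GRAY)
for n,(u,v) in dict(dark=(195,212),light=(297,87)).items():
    m=np.zeros((402,642),np.uint8); cv2.floodFill(cv2.GaussianBlur(gr,(5,5),0),m,(u,v),0,6,6,cv2.FLOODFILL_MASK_ONLY|cv2.FLOODFILL_FIXED_RANGE|4)
    m=m[1:-1,1:-1]; m=cv2.morphologyEx(m,cv2.MORPH_CLOSE,np.ones((5,5)));q=W[m>0]; q=q[abs(q[:,2]-np.median(q[:,2]))<.008]
    print(n,gr[v,u],cv2.minAreaRect((q[:,:2]*1000).astype(np.float32)),np.median(q[:,2]))
E
```

```text
dark [0.521  0.2998 0.001 ]
light [0.844  0.038  0.0032]
cork [5.794e-01 6.700e-03 4.000e-04]
wide [ 0.5939 -0.0183  0.0481]
disc [ 0.3797  0.0313 -0.    ]
purple1 [0.6595 0.0987 0.0464]
purple2 [0.576  0.1089 0.0441]
yellow [ 0.6347 -0.1512  0.0463]
rackfloor [ 0.5257 -0.2115  0.0031]
sq [ 0.5176 -0.2756  0.0596]
vial [ 0.5142 -0.35    0.0651]
can [ 0.457  -0.2587  0.1015]
drop [ 0.4602 -0.1967  0.1148]
spray [ 0.4545 -0.3464  0.1254]
table [ 0.4232  0.1607 -0.0048]
dark 78 ((520.7767944335938, 302.6732177734375), (122.65231323242188, 193.874755859375), 11.695361137390137) 0.001438917542222251
light 101 ((842.0615844726562, 39.39418029785156), (201.38734436035156, 151.54205322265625), 77.83495330810547) 0.0030005181612169363
```

View pics/crop0.png

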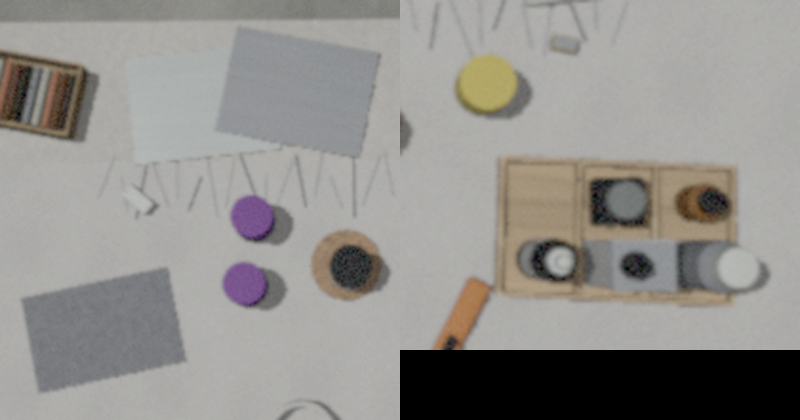

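The dark sheet at (195,212) is 123x194 mm, so it's the felt pad. The lighter one is paper: 151x201 mm, striped, and overlapping another sheet. The black-lidded jar at (320,180) on cork is the wide jar, and the purple and yellow ones are look-alikes. Next I'll get precise poses.

```bash
python3 - <<'E'
from h import *
from scipy.spatial.transform import Rotation as Ro
s=ctrl.sense(); print(Ro.from_euler('xyz',s['orientation']).as_matrix().round(3), ctrl.finger_overhang)
b=cv2.imread('pics/top0.png');c=cv2.imread('pics/scene0.png')
g=lambda im:np.clip((im/255.)**.6*255,0,255).astype(np.uint8)
def crop(im,u0,v0,w,h,k,f):
    o=cv2.resize(g(im[v0:v0+h,u0:u0+w]),None,fx=k,fy=k,interpolation=cv2.INTER_CUBIC)
    for u in range(u0+(-u0)%10,u0+w,10): cv2.line(o,(int((u-u0+.5)*k),0),(int((u-u0+.5)*k),6 if u%50 else 14),(0,0,255),1); cv2.putText(o,str(u),(int((u-u0)*k)-8,24),0,.35,(0,0,255),1)
    for v in range(v0+(-v0)%10,v0+h,10): cv2.line(o,(0,int((v-v0+.5)*k)),(6,int((v-v0+.5)*k)),(0,0,255),1); cv2.putText(o,str(v),(8,int((v-v0+.5)*k)+4),0,.35,(0,0,255),1)
    cv2.imwrite('pics/'+f+'.png',o)
crop(b,368,184,124,76,6.4,'rackT'); crop(c,145,175,135,110,5.4,'rackS')
E
```

```text
[[-0.     0.452 -0.892]
 [ 0.001 -0.892 -0.452]
 [-1.    -0.001 -0.   ]] 0.022
```

View pics/rackT.png

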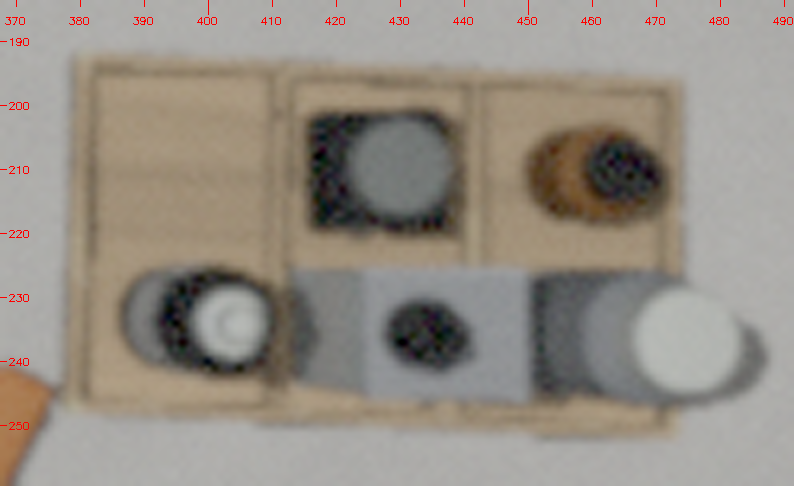

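View pics/rackS.png

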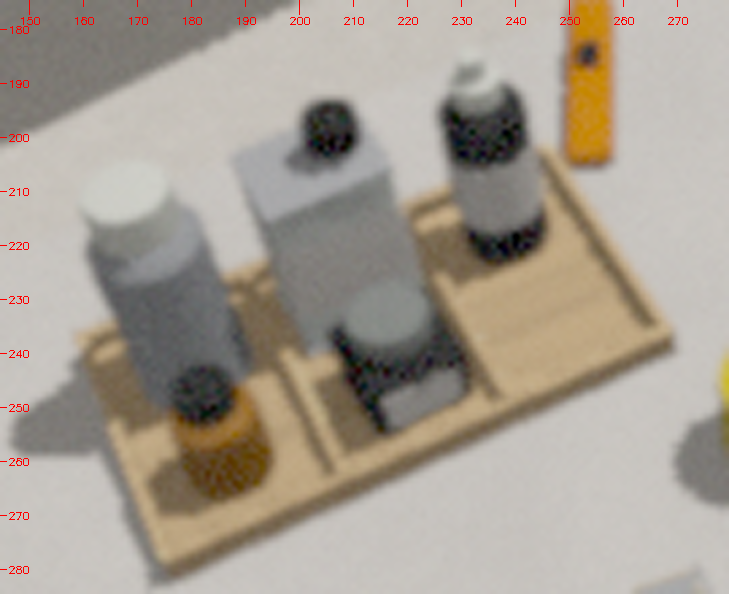

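```bash
cat >> h.py <<'E'
def proj(n,P):
    i=ctrl.camera_info(n); T=np.array(i['camera_from_world']); P=np.atleast_2d(P); c=P@T[:3,:3].T+T[:3,3]
    return np.stack([i['cx']+i['fx']*c[:,0]/-c[:,2], i['cy']-i['fy']*c[:,1]/-c[:,2]],-1)
def ray(n,u,v,z):
    i=ctrl.camera_info(n); T=np.array(i['camera_from_world']); R=T[:3,:3]; o=-R.T@T[:3,3]
    dd=R.T@np.array([(u-i['cx'])/i['fx'],-(v-i['cy'])/i['fy'],-1]); return (o+dd*(z-o[2])/dd[2])
def cpx(X,Y,u0,v0,k): return u0+X/k-.5, v0+Y/k-.5
E
python3 - <<'E'
from h import *
from scipy.optimize import least_squares
# corners local x,y,z ; px
k=6.4
T=[((71,119,.0),(75,52)),((71,-119,18),(684,82)),((-71,119,0),(65,405)),((-71,-119,18),(675,437))]
S=[((71,119,18),(672,335)),((71,-119,18),(170,560)),((-71,-119,18),(82,335)),((-71,119,18),(545,150))]
def mk(p,l): l=np.array(l)/1000; c,s=np.cos(p[2]),np.sin(p[2]); return np.array([p[0]+c*l[0]-s*l[1],p[1]+s*l[0]+c*l[1],l[2]])
def res(p,w=(1,1)):
    r=[]
    for l,q in T: r.append(w[0]*(proj('top',mk(p,l))[0]-cpx(*q,368,184,6.4)))
    for l,q in S: r.append(w[1]*(proj('scene',mk(p,l))[0]-cpx(*q,145,175,5.4)))
    return np.concatenate(r)
for w in [(1,1),(1,0),(0,1)]:
    f=least_squares(res,[.48,-.28,0],args=(w,)); print(w,f.x.round(4),f.fun.round(1))
# colour-based rack mask orientation
C={'can':((362.,451.),None)}
# top-plane feature measurements: (crop px) , z
for n,q,z in [('can TL',(362,268),.102),('can BL',(363,401),.102),('can TR',(532,267),.102),('can BR',(530,402),.102),('can cap',(430,336),.124),('drop tip',(234,323),.128),('dropbody L',(120,313),.06),('spray',(690,340),.128),('sq cap',(403,165),.060),('vial cap',(624,168),.066)]:
    print(n,ray('top',*cpx(*q,368,184,6.4),z)[:2].round(4))
for n,q,z in [('can backL',(232,160),.102),('can backR',(345,118),.102),('can frontR',(392,178),.102),('can frontL',(272,220),.102),('sq cap',(386,312),.06),('vial cap',(205,392),.066),('spray',(127,190),.128),('drop tip',(470,72),.130)]:
    print('S',n,ray('scene',*cpx(*q,145,175,5.4),z)[:2].round(4))
E
```

```text
(1, 1) [ 0.4923 -0.2847 -0.0592] [-0.1 -0.8  0.7 -1.5 -0.5 -0.1  1.2 -0.   1.2 -1.2 -1.2  0.  -1.4 -1.
  1.5 -2.2]
(1, 0) [ 0.4908 -0.2838 -0.0624] [-0.3 -0.3  0.5 -0.8 -0.9  0.3  0.8  0.7  0.  -0.  -0.  -0.  -0.  -0.
  0.  -0. ]
(0, 1) [ 0.4947 -0.2856 -0.0557] [ 0.  -0.   0.  -0.  -0.  -0.   0.  -0.   1.4 -0.6 -1.1  1.1 -1.5 -0.
  1.4 -1.6]
can TL [ 0.4811 -0.2527]
can BL [ 0.4342 -0.2515]
can TR [ 0.4808 -0.3131]
can BR [ 0.4333 -0.3105]
can cap [ 0.4575 -0.269 ]
drop tip [ 0.4628 -0.2005]
dropbody L [ 0.4653 -0.1743]
spray [ 0.4553 -0.3571]
sq cap [ 0.5192 -0.2815]
vial cap [ 0.517  -0.3617]
S can backL [ 0.4399 -0.3125]
S can backR [ 0.4435 -0.2613]
S can frontR [ 0.4894 -0.2591]
S can frontL [ 0.4833 -0.3114]
S sq cap [ 0.5214 -0.2845]
S vial cap [ 0.5237 -0.3653]
S spray [ 0.4591 -0.3584]
S drop tip [ 0.4769 -0.2112]
```

```bash
python3 - <<'E'
from h import *
from scipy.spatial.transform import Rotation as Ro
def fit(n,lo,hi,box,zz,bl=5):
    p=np.load(f'pics/{n}0.npz')['p']; hsv=cv2.cvtColor(p,cv2.COLOR_RGB2HSV)
    m=cv2.inRange(hsv,lo,hi); k=np.zeros_like(m);u0,v0,u1,v1=box;k[v0:v1,u0:u1]=m[v0:v1,u0:u1]
    k=cv2.morphologyEx(k,cv2.MORPH_CLOSE,np.ones((5,5),np.uint8))
    c=max(cv2.findContours(k,cv2.RETR_EXTERNAL,cv2.CHAIN_APPROX_NONE)[0],key=cv2.contourArea)
    P=np.array([ray(n,u,v,zz)[:2] for u,v in c[:,0]])*1000
    return P
p=np.load('pics/top0.npz')['p'];h=cv2.cvtColor(p,cv2.COLOR_RGB2HSV)
q=np.load('pics/scene0.npz')['p'];h2=cv2.cvtColor(q,cv2.COLOR_RGB2HSV)
print('cork',h[188,310],h[194,322],h2[231,325],'lid',h[180,322],h2[211,323],'bg',h[190,345],h2[240,360],'pad',h[212,195],h2[160,395])
for n,box in [('top',(298,155,348,205)),('scene',(300,195,352,245))]:
    hh=h if n=='top' else h2
    P=fit(n,(0,60,30),(25,255,255),box,.004); print(n,'cork',cv2.minEnclosingCircle(P.astype(np.float32)),cv2.fitEllipse(P.astype(np.float32)))
    P=fit(n,(0,0,0),(180,255,60),box,.052); print(n,'lid',cv2.minEnclosingCircle(P.astype(np.float32)),cv2.fitEllipse(P.astype(np.float32)))
    g=cv2.imread(f'pics/{n}0.png',0)
b=cv2.imread('pics/top0.png');c=cv2.imread('pics/scene0.png')
g=lambda im:np.clip((im/255.)**.6*255,0,255).astype(np.uint8)
o=np.hstack([cv2.resize(g(b[150:210,290:350]),(390,390),interpolation=2),cv2.resize(g(c[190:250,295:355]),(390,390),interpolation=2)]);cv2.imwrite('pics/coast.png',o)
E
```

```text
cork [ 14 110 109] [ 14 108 104] [ 14 131 132] lid [50 85 18] [72 71 18] bg [ 36   9 135] [ 20  14 164] pad [114  16  82] [128  10 102]
top cork ((603.9837646484375, -22.685699462890625), 46.890357971191406) ((603.744873046875, -22.630910873413086), (90.81352233886719, 91.06852722167969), 101.6268539428711)
top lid ((592.8069458007812, -36.992034912109375), 36.54047775268555) ((592.0672607421875, -35.00633239746094), (54.49264907836914, 71.85523223876953), 157.59588623046875)
scene cork ((606.7457885742188, -26.12179183959961), 48.07573699951172) ((608.8656005859375, -26.5603084564209), (86.94268035888672, 88.25959014892578), 125.50787353515625)
scene lid ((614.560302734375, -51.07365036010742), 48.501461029052734) ((614.1915893554688, -45.92607116699219), (49.45711135864258, 95.74829864501953), 36.319488525390625)
```

View pics/coast.png

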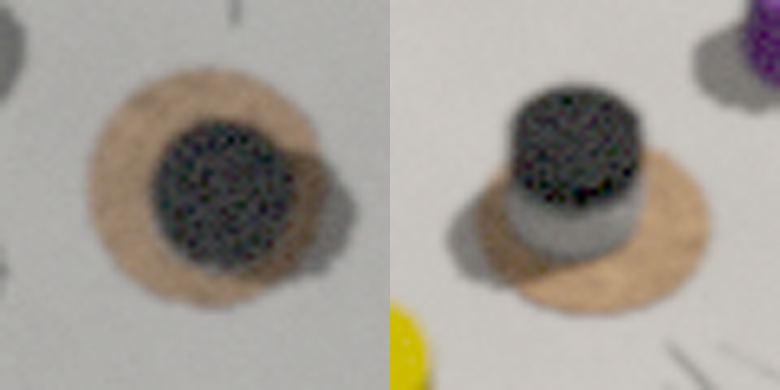

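```bash
python3 - <<'E'
from h import *
for n,z,q in [('top',.004,(205,186)),('top',.052,(224,195))]: print(n,ray(n,*cpx(*q,290,150,6.5),z).round(4))
for z,q in [(.004,(205,229)),(.052,(186,131))]: print('scene',ray('scene',*cpx(*q,295,190,6.5),z).round(4))
for z,q in [(.004,(205,229))]:
    for a in np.linspace(0,2*np.pi,8,endpoint=False):
        pass
c=np.array([.606,-.0245,.004])
for n,o in (('top',(290,150)),('scene',(295,190))):
    P=np.array([c+[.048*np.cos(a),.048*np.sin(a),0] for a in np.linspace(0,6.28,60)]);q=proj(n,P)
    print(n,((q.min(0)+.5-o)*6.5).round(),((q.max(0)+.5-o)*6.5).round())
# pad rect in both
for n in ('top','scene'):
    p=np.load(f'pics/{n}0.npz')['p'];g=cv2.GaussianBlur(cv2.cvtColor(p,cv2.COLOR_RGB2GRAY),(5,5),0)
    s=(195,212) if n=='top' else (395,162)
    k=(g<(110 if n=='top' else 135)).astype(np.uint8); m=np.zeros((402,642),np.uint8); cv2.floodFill(k,m,s,0,0,0,cv2.FLOODFILL_MASK_ONLY)
    c=max(cv2.findContours(m[1:-1,1:-1],cv2.RETR_EXTERNAL,2)[0],key=cv2.contourArea)[:,0]
    P=np.array([ray(n,u,v,.003)[:2] for u,v in c])*1000; print(n,len(c),cv2.minAreaRect(P.astype(np.float32)))
E
```

```text
top [ 0.6041 -0.0218  0.004 ]
top [ 0.5945 -0.0279  0.052 ]
scene [ 0.6115 -0.028   0.004 ]
scene [ 0.5991 -0.0298  0.052 ]
top [90. 60.] [334. 303.]
scene [ 85. 129.] [323. 311.]
top 106 ((520.2314453125, 301.9506530761719), (131.3653106689453, 201.10589599609375), 11.736207962036133)
scene 88 ((524.4747314453125, 298.26318359375), (131.04702758789062, 201.7418975830078), 11.332433700561523)
```

```bash
cat > pl.py <<'E'
import sys, numpy as np
from rig import ctrl
from scipy.spatial.transform import Rotation as Ro
# usage: pl.py x y z yawdeg(tool y dir) nrows
s=ctrl.sense(); R=Ro.from_euler('xyz',s['orientation']); p=s['position']
x,y,z,yd=map(float,sys.argv[1:5]); n=int(sys.argv[5])
a=np.radians(yd); ty=np.array([np.cos(a),np.sin(a),0]); tx=np.array([0,0,-1]); Rt=Ro.from_matrix(np.stack([tx,ty,np.cross(tx,ty)],1))
rv=(R.inv()*Rt).as_rotvec(); st=np.round(rv/n,3); D=np.array([x,y,z])-p
print('pos',p.round(4),'yaw',np.degrees(np.arctan2(*R.as_matrix()[[1,0],1])).round(2),'width',s['width'].round(4),'F',s['wrist_force'].round(1),'t',round(s['time_s'],1)); print('delta',D.round(4),'rotvec',rv.round(4))
Rc=R;rem=D.copy()
for i in range(n):
    q=np.round(Rc.inv().apply(rem/(n-i)),3); rem-=Rc.apply(q); Rc=Rc*Ro.from_rotvec(st); print(*q,*st)
E
python3 pl.py .4605 -.283 .253 -3.4 14
```

```text
Traceback (most recent call last):
  File "pl.py", line 9, in <module>
    print('pos',p.round(4),'yaw',np.degrees(np.arctan2(*R.as_matrix()[[1,0],1])).round(2),'width',s['width'].round(4),'F',s['wrist_force'].round(1),'t',round(s['time_s'],1)); print('delta',D.round(4),'rotvec',rv.round(4))
                                                                                                  ^^^^^^^^^^^^^^^^
AttributeError: 'float' object has no attribute 'round'
```

```bash
sed -i "s/s\['width'\].round(4)/round(s['width'],4)/" pl.py; python3 pl.py .4605 -.283 .253 -3.4 14
```

```text
pos [ 0.2936 -0.5796  0.2528] yaw -63.14 width 0.0857 F [ 0.   0.3 -0.8] t 0.1
delta [1.669e-01 2.966e-01 2.000e-04] rotvec [-1.0427e+00 -6.0000e-04  9.0000e-04]
-0.0 -0.014 -0.02 -0.074 -0.0 0.0
-0.0 -0.012 -0.021 -0.074 -0.0 0.0
-0.0 -0.01 -0.022 -0.074 -0.0 0.0
-0.0 -0.009 -0.023 -0.074 -0.0 0.0
-0.0 -0.007 -0.023 -0.074 -0.0 0.0
-0.0 -0.005 -0.024 -0.074 -0.0 0.0
-0.0 -0.004 -0.024 -0.074 -0.0 0.0
-0.0 -0.002 -0.024 -0.074 -0.0 0.0
-0.0 0.0 -0.024 -0.074 -0.0 0.0
-0.0 0.002 -0.024 -0.074 -0.0 0.0
-0.0 0.004 -0.024 -0.074 -0.0 0.0
-0.0 0.006 -0.024 -0.074 -0.0 0.0
-0.0 0.007 -0.023 -0.074 -0.0 0.0
-0.0 0.009 -0.023 -0.074 -0.0 0.0
```

Call:
{"op": "step_arm", "data": {
  "plan": "0 -0.014 -0.02 -0.074 0 0 0.085; 0 -0.012 -0.021 -0.074 0 0 0.085; 0 -0.01 -0.022 -0.074 0 0 0.085; 0 -0.009 -0.023 -0.074 0 0 0.085; 0 -0.007 -0.023 -0.074 0 0 0.085; 0 -0.005 -0.024 -0.074 0 0 0.085; 0 -0.004 -0.024 -0.074 0 0 0.085; 0 -0.002 -0.024 -0.074 0 0 0.085",
  "grip_force": 40
}}

```text
time_s: 0.9
position: [0.3885, -0.4089, 0.2531]
orientation: [-1.96, 1.57, 2.245]
wrist_force: [0.2, 0.1, 0.6]
width: 0.0846
```

Call:
{"op": "step_arm", "data": {
  "plan": "0 0 -0.024 -0.074 0 0 0.085; 0 0.002 -0.024 -0.074 0 0 0.085; 0 0.004 -0.024 -0.074 0 0 0.085; 0 0.006 -0.024 -0.074 0 0 0.085; 0 0.007 -0.023 -0.074 0 0 0.085; 0 0.009 -0.023 -0.074 0 0 0.085; 0 0 0 0 0 0 0.085; 0 0 0 0 0 0 0.085"
}}

```text
time_s: 1.7
position: [0.4607, -0.283, 0.2532]
orientation: [-1.607, 1.571, 3.04]
wrist_force: [-0.9, -0.6, -0.6]
width: 0.0849
```

```bash
python3 pl.py .4605 -.283 .094 -3.4 5; python3 -c "
from h import *
grab('top','t1');grab('scene','s1')"
```

```text
pos [ 0.4607 -0.283   0.2532] yaw -3.77 width 0.0849 F [-0.9 -0.6 -0.6] t 1.7
delta [-0.0002  0.     -0.1592] rotvec [-0.0064 -0.      0.0003]
0.032 -0.0 -0.0 -0.001 -0.0 0.0
0.032 -0.0 -0.0 -0.001 -0.0 0.0
0.032 -0.0 -0.0 -0.001 -0.0 0.0
0.032 -0.0 -0.0 -0.001 -0.0 0.0
0.031 -0.0 -0.0 -0.001 -0.0 0.0
```

```bash
python3 -c "
from h import *
g=lambda im:np.clip((im/255.)**.6*255,0,255).astype(np.uint8)
a=cv2.imread('pics/s1.png')[90:290,130:300];b=cv2.imread('pics/t1.png')[160:300,340:510]
o=np.hstack([cv2.resize(g(a),(425,500)),cv2.resize(g(b),(375,309))[:309] if 0 else cv2.copyMakeBorder(cv2.resize(g(b),(375,309)),0,191,0,0,0)]);cv2.imwrite('pics/v1.png',o)"
```

```text
(no output)
```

View pics/v1.png

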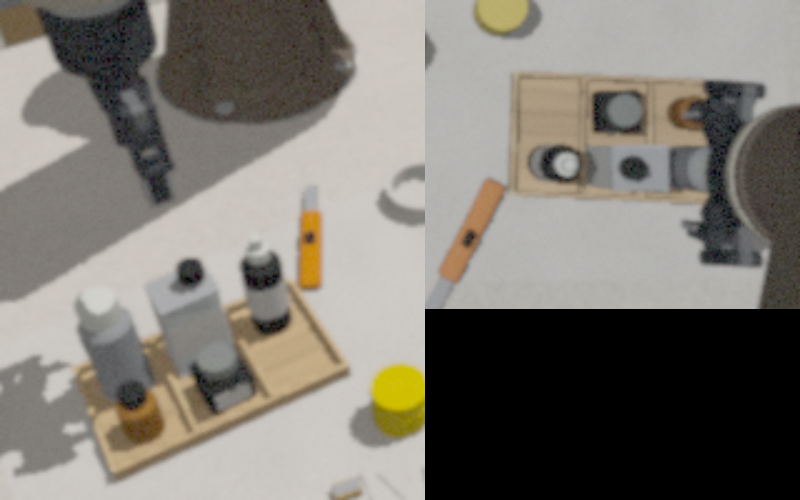

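Call:
{"op": "step_arm", "data": {
  "plan": "0.032 0 0 -0.006 0 0 0.085; 0.032 0 0 0 0 0 0.085; 0.032 0 0 0 0 0 0.085; 0.032 0 0 0 0 0 0.085; 0.02 0 0 0 0 0 0.085; 0.011 0 0 0 0 0 0.085; 0 0 0 0 0 0 0.085"
}}

```text
time_s: 2.5
position: [0.4598, -0.2835, 0.0932]
orientation: [-2.102, 1.569, 2.549]
wrist_force: [-0.2, 0.0, 1.1]
width: 0.085
```

Call:
{"op": "step_arm", "data": {
  "plan": "0 0 0 0 0 0 0.06; 0 0 0 0 0 0 0.05; 0 0 0 0 0 0 0.044; 0 0 0 0 0 0 0.04; 0 0 0 0 0 0 0.036; 0 0 0 0 0 0 0.036; 0 0 0 0 0 0 0.036; 0 0 0 0 0 0 0.036"
}}

```text
time_s: 3.3
position: [0.4609, -0.2836, 0.0955]
orientation: [0.9, 1.569, -0.731]
wrist_force: [-3.2, -0.3, 9.5]
width: 0.0459
```

Call:
{"op": "step_arm", "data": {
  "plan": "-0.008 0 0 0 0 0 0.036; -0.015 0 0 0 0 0 0.036; -0.022 0 0 0 0 0 0.036; -0.025 0 0 0 0 0 0.036; -0.025 0 0 0 0 0 0.036; -0.025 0 0 0 0 0 0.036; -0.018 0 0 0 0 0 0.036; -0.01 0 0 0 0 0 0.036"
}}

```text
time_s: 4.1
position: [0.4611, -0.2835, 0.2446]
orientation: [1.039, 1.568, -0.592]
wrist_force: [0.5, -1.0, -4.1]
width: 0.0456
```

```bash
python3 pl.py .531 .256 .242 -3.4 22; python3 -c "
from h import *
grab('scene','s2')"
```

```text
pos [ 0.4611 -0.2835  0.2446] yaw -3.43 width 0.0456 F [ 0.5 -1.  -4.1] t 4.1
delta [ 0.0699  0.5395 -0.0026] rotvec [-0.0006  0.0013 -0.0022]
0.0 0.002 -0.025 -0.0 0.0 -0.0
0.0 0.002 -0.025 -0.0 0.0 -0.0
0.0 0.002 -0.025 -0.0 0.0 -0.0
0.0 0.002 -0.025 -0.0 0.0 -0.0
0.0 0.002 -0.025 -0.0 0.0 -0.0
0.0 0.002 -0.025 -0.0 0.0 -0.0
0.0 0.002 -0.025 -0.0 0.0 -0.0
0.0 0.002 -0.025 -0.0 0.0 -0.0
0.0 0.002 -0.024 -0.0 0.0 -0.0
0.0 0.002 -0.025 -0.0 0.0 -0.0
0.0 0.001 -0.024 -0.0 0.0 -0.0
0.0 0.002 -0.025 -0.0 0.0 -0.0
0.0 0.001 -0.024 -0.0 0.0 -0.0
0.0 0.002 -0.025 -0.0 0.0 -0.0
0.0 0.001 -0.024 -0.0 0.0 -0.0
0.0 0.002 -0.025 -0.0 0.0 -0.0
0.0 0.001 -0.024 -0.0 0.0 -0.0
0.0 0.002 -0.025 -0.0 0.0 -0.0
0.0 0.001 -0.024 -0.0 0.0 -0.0
0.001 0.002 -0.025 -0.0 0.0 -0.0
0.0 0.001 -0.024 -0.0 0.0 -0.0
0.001 0.002 -0.025 -0.0 0.0 -0.0
```

View pics/s2.png

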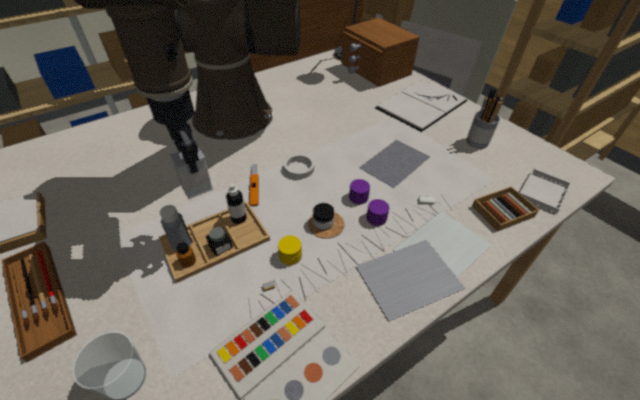

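Call:
{"op": "step_arm", "data": {
  "plan": "0 0 -0.012 0 0 0 0.036; 0 0.002 -0.022 0 0 0 0.036; 0 0.003 -0.032 0 0 0 0.036; 0 0.003 -0.041 0 0 0 0.036; 0 0.003 -0.041 0 0 0 0.036; 0 0.003 -0.041 0 0 0 0.036; 0 0.003 -0.041 0 0 0 0.036; 0 0.003 -0.041 0 0 0 0.036"
}}

```text
time_s: 4.95
position: [0.4958, -0.0117, 0.2413]
orientation: [-1.67, 1.569, 2.983]
wrist_force: [1.5, -0.2, -2.7]
width: 0.0452
```

Call:
{"op": "step_arm", "data": {
  "plan": "0 0.003 -0.041 0 0 0 0.036; 0 0.003 -0.041 0 0 0 0.036; 0 0.003 -0.041 0 0 0 0.036; 0 0.003 -0.041 0 0 0 0.036; 0 0.003 -0.041 0 0 0 0.036; 0 0.002 -0.032 0 0 0 0.036; 0 0 -0.022 0 0 0 0.036; 0 0 -0.012 0 0 0 0.036"
}}

```text
time_s: 5.75
position: [0.5289, 0.2575, 0.241]
orientation: [-1.267, 1.569, -2.897]
wrist_force: [0.8, -0.6, -2.3]
width: 0.046
```

```bash
python3 pl.py .531 .256 .093 -3.4 6; python3 -c "
from h import *
grab('scene','s3')
im=cv2.imread('pics/s3.png')[20:220,280:540];cv2.imwrite('pics/v3.png',cv2.resize(im,None,fx=3,fy=3))"
```

```text
pos [0.5289 0.2575 0.241 ] yaw -3.34 width 0.046 F [ 0.8 -0.6 -2.3] t 5.8
delta [ 0.0021 -0.0015 -0.148 ] rotvec [0.0011 0.0006 0.0019]
0.025 0.0 0.0 0.0 0.0 0.0
0.025 0.001 0.0 0.0 0.0 0.0
0.024 0.0 0.0 0.0 0.0 0.0
0.025 0.001 0.0 0.0 0.0 0.0
0.024 0.0 0.001 0.0 0.0 0.0
0.025 0.001 0.0 0.0 0.0 0.0
```

View pics/v3.png

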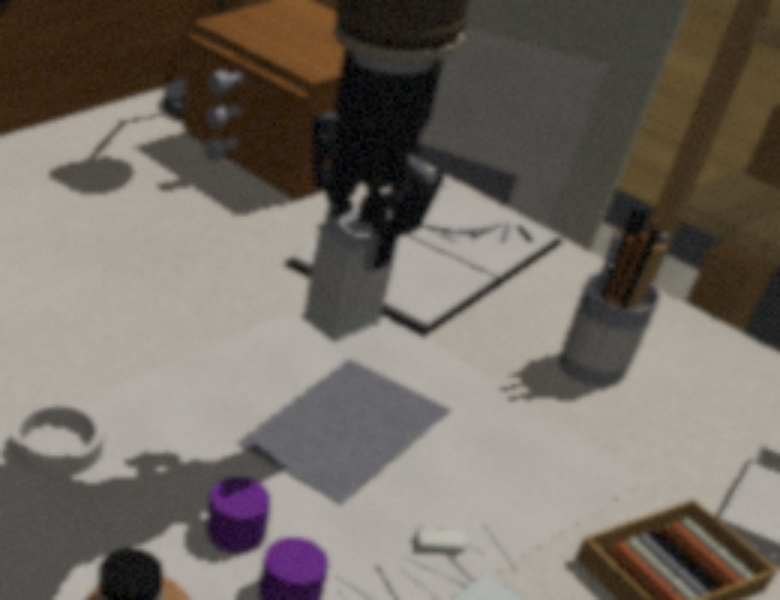

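Call:
{"op": "step_arm", "data": {
  "plan": "0.015 0 0 0 0 0 0.036; 0.03 0.001 0 0 0 0 0.036; 0.035 0 0 0 0 0 0.036; 0.03 0.001 0 0 0 0 0.036; 0.02 0 0 0 0 0 0.036; 0.01 0 0 0 0 0 0.036; 0.005 0 0 0 0 0 0.036; 0 0 0 0 0 0 0.036"
}}

```text
time_s: 6.6
position: [0.532, 0.2551, 0.0972]
orientation: [-1.083, 1.57, -2.714]
wrist_force: [-0.9, -0.0, -2.8]
width: 0.0453
```

Call:
{"op": "step_arm", "data": {
  "plan": "0.002 0 0 0 0 0 0.036; 0 0 0 0 0 0 0.036"
}}

```text
time_s: 6.8
position: [0.5324, 0.2555, 0.096]
orientation: [2.032, 1.57, 0.401]
wrist_force: [0.6, 0.1, -3.0]
width: 0.0455
```

Call:
{"op": "step_arm", "data": {
  "plan": "0.002 0 0 0 0 0 0.036; 0 0 0 0 0 0 0.036"
}}

```text
time_s: 7.0
position: [0.5321, 0.2555, 0.0935]
orientation: [2.055, 1.57, 0.424]
wrist_force: [0.3, -0.1, -3.9]
width: 0.046
```

Call:
{"op": "step_arm", "data": {
  "plan": "0.0015 0 0 0 0 0 0.036; 0 0 0 0 0 0 0.036"
}}

```text
time_s: 7.2
position: [0.5323, 0.2556, 0.0925]
orientation: [2.213, 1.57, 0.583]
wrist_force: [-3.1, 0.5, 10.2]
width: 0.046
```

Call:
{"op": "step_arm", "data": {
  "plan": "0 0 0 0 0 0 0.05; 0 0 0 0 0 0 0.06; 0 0 0 0 0 0 0.075; 0 0 0 0 0 0 0.085; 0 0 0 0 0 0 0.085; -0.02 0 0 0 0 0 0.085; -0.04 0 0 0 0 0 0.085; -0.045 0 0 0 0 0 0.085"
}}

```text
time_s: 8.0
position: [0.5312, 0.255, 0.1969]
orientation: [-1.115, 1.568, -2.746]
wrist_force: [0.3, 1.3, -1.2]
width: 0.0853
```

```bash
python3 pl.py .465 -.206 .200 -3.4 12;  python3 -c "
from h import *
grab('scene','s4');grab('top','t4')
im=cv2.imread('pics/s4.png')[20:220,280:540];cv2.imwrite('pics/v4.png',cv2.resize(im,None,fx=3,fy=3))"
```

```text
pos [0.5312 0.255  0.1969] yaw -3.44 width 0.0853 F [ 0.3  1.3 -1.2] t 8.0
delta [-0.0662 -0.461   0.0031] rotvec [-0.0007  0.0012  0.0025]
-0.0 -0.003 0.039 -0.0 0.0 0.0
-0.0 -0.003 0.039 -0.0 0.0 0.0
-0.0 -0.003 0.039 -0.0 0.0 0.0
-0.0 -0.003 0.039 -0.0 0.0 0.0
-0.0 -0.003 0.039 -0.0 0.0 0.0
-0.0 -0.003 0.038 -0.0 0.0 0.0
-0.0 -0.003 0.039 -0.0 0.0 0.0
-0.0 -0.003 0.038 -0.0 0.0 0.0
-0.001 -0.004 0.039 -0.0 0.0 0.0
-0.0 -0.003 0.038 -0.0 0.0 0.0
-0.001 -0.004 0.039 -0.0 0.0 0.0
-0.0 -0.003 0.038 -0.0 0.0 0.0
```

View pics/v4.png

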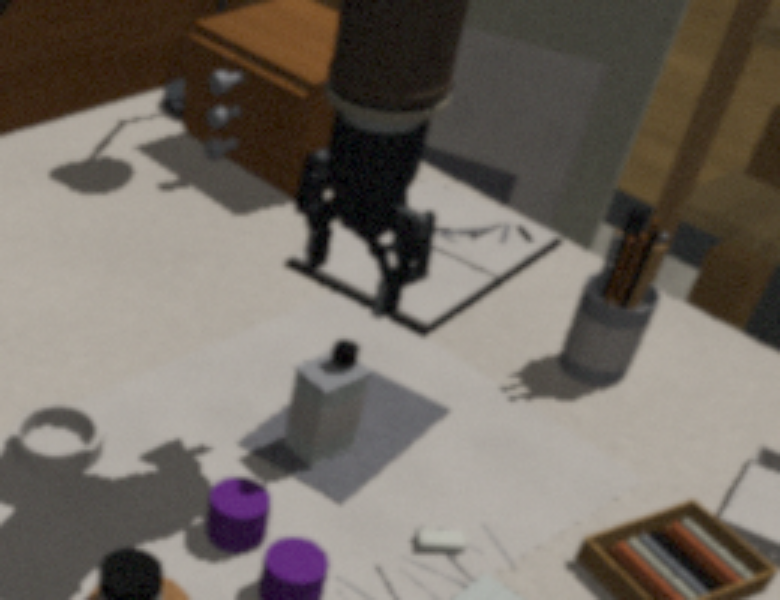

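Call:
{"op": "step_arm", "data": {
  "plan": "0 -0.003 0.025 0 0 0 0.085; 0 -0.003 0.04 0 0 0 0.085; 0 -0.003 0.045 0 0 0 0.085; 0 -0.003 0.045 0 0 0 0.085; 0 -0.003 0.045 0 0 0 0.085; 0 -0.003 0.045 0 0 0 0.085; 0 -0.003 0.045 0 0 0 0.085; 0 -0.003 0.045 0 0 0 0.085"
}}

```text
time_s: 8.9
position: [0.4874, -0.0793, 0.1967]
orientation: [1.374, 1.571, -0.257]
wrist_force: [1.1, -0.4, 0.3]
width: 0.0851
```

Call:
{"op": "step_arm", "data": {
  "plan": "0 -0.003 0.045 0 0 0 0.085; 0 -0.003 0.045 0 0 0 0.085; 0 -0.004 0.03 0 0 0 0.085; 0 -0.003 0.009 0 0 0 0.085; 0 0 0 0 0 0 0.085"
}}

```text
time_s: 9.4
position: [0.4668, -0.2065, 0.1966]
orientation: [-1.991, 1.57, 2.66]
wrist_force: [0.2, 0.1, -0.3]
width: 0.0852
```

```bash
python3 pl.py .465 -.206 .085 -3.4 5;  python3 -c "
from h import *
grab('scene','s5');grab('top','t5')
g=lambda im:np.clip((im/255.)**.6*255,0,255).astype(np.uint8)
a=cv2.imread('pics/t5.png')[170:250,150:260];b=cv2.imread('pics/s5.png')[130:260,150:290]
cv2.imwrite('pics/v5.png',np.hstack([cv2.resize(g(a),(400,291),interpolation=2),cv2.resize(g(b),(313,291),interpolation=2)]))
c=cv2.imread('pics/t5.png')[130:290,350:510];cv2.imwrite('pics/v5b.png',cv2.resize(g(c),None,fx=3.6,fy=3.6))"
```

```text
pos [ 0.4668 -0.2065  0.1966] yaw -3.56 width 0.0852 F [ 0.2  0.1 -0.3] t 9.4
delta [-0.0018  0.0005 -0.1116] rotvec [-0.0028 -0.0001  0.0003]
0.022 -0.0 -0.0 -0.001 -0.0 0.0
0.022 -0.0 -0.0 -0.001 -0.0 0.0
0.023 -0.001 -0.0 -0.001 -0.0 0.0
0.022 -0.0 -0.0 -0.001 -0.0 0.0
0.023 -0.001 -0.0 -0.001 -0.0 0.0
```

View pics/v5.png

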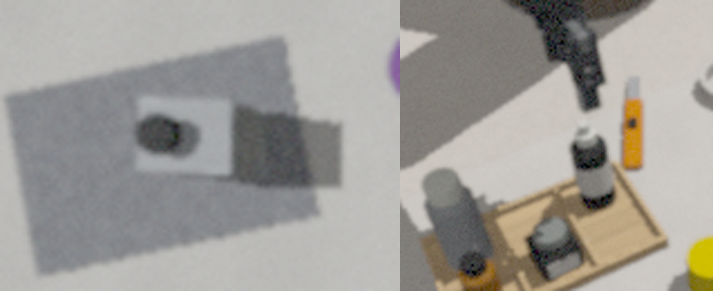

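View pics/v5b.png

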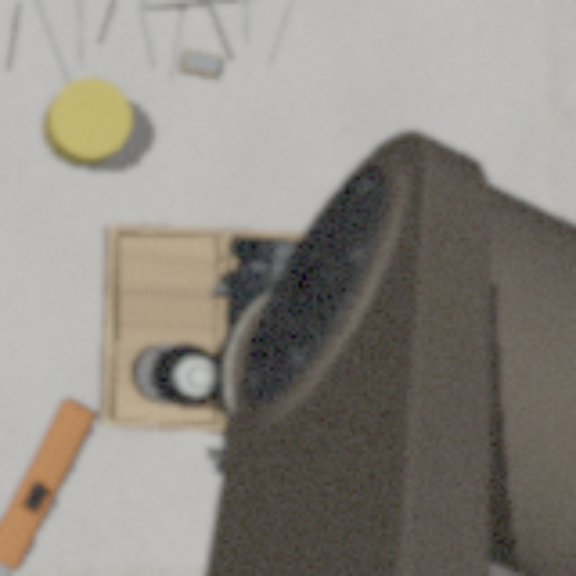

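```bash
python3 -c "
from h import *
print(ray('top',200.1,206.9,.099).round(4))
# scene view of can: corners in v4 (crop 280,20 x3): top quad
for q in [(295,372),(320,345),(373,368),(345,393)]: print(ray('scene',*cpx(*q,280,20,3),.099)[:2].round(4))
"
```

```text
[0.5286 0.2574 0.099 ]
[0.5134 0.222 ]
[0.4945 0.2712]
[0.5507 0.2879]
[0.5638 0.239 ]
```

Call:
{"op": "step_arm", "data": {
  "plan": "0.025 -0.002 0 0 0 0 0.085; 0.03 0 0 0 0 0 0.085; 0.03 0 0 0 0 0 0.085; 0.018 0 0 0 0 0 0.085; 0.008 0 0 0 0 0 0.085; 0 0 0 0 0 0 0.07; 0 0 0 0 0 0 0.055; 0 0 0 0 0 0 0.048"
}}

```text
time_s: 10.3
position: [0.466, -0.2055, 0.0868]
orientation: [1.17, 1.569, -0.46]
wrist_force: [0.0, -0.1, 0.4]
width: 0.0479
```

Call:
{"op": "step_arm", "data": {
  "plan": "0 0 0 0 0 0 0.043; 0 0 0 0 0 0 0.038; 0 0 0 0 0 0 0.034; 0 0 0 0 0 0 0.032; 0 0 0 0 0 0 0.032; 0 0 0 0 0 0 0.032"
}}

```text
time_s: 10.9
position: [0.4654, -0.2057, 0.0868]
orientation: [1.065, 1.57, -0.566]
wrist_force: [-3.1, 1.6, 12.8]
width: 0.0412
```

```bash
python3 pl.py .465 -.206 .085 -3.4 1; 
```

```text
pos [ 0.4654 -0.2057  0.0868] yaw -3.44 width 0.0412 F [-3.1  1.6 12.8] t 10.9
delta [-0.0004 -0.0003 -0.0018] rotvec [-0.0008  0.0005 -0.0008]
0.002 -0.0 0.0 -0.001 0.0 -0.001
```

Call:
{"op": "step_arm", "data": {
  "plan": "-0.008 0 0 0 0 0 0.032; -0.015 0 0 0 0 0 0.032; -0.022 0 0 0 0 0 0.032; -0.025 0 0 0 0 0 0.032; -0.025 0 0 0 0 0 0.032; -0.025 0 0 0 0 0 0.032; -0.018 0 0 0 0 0 0.032; -0.01 0 0 0 0 0 0.032"
}}

```text
time_s: 11.7
position: [0.4657, -0.2057, 0.2359]
orientation: [1.167, 1.568, -0.464]
wrist_force: [-1.0, -0.1, -1.8]
width: 0.0408
```

```bash
python3 pl.py .513 .344 .235 -3.4 1; 
```

```text
pos [ 0.4657 -0.2057  0.2359] yaw -3.44 width 0.0408 F [-1.  -0.1 -1.8] t 11.7
delta [ 0.0473  0.5497 -0.0009] rotvec [-0.0008  0.001  -0.0023]
0.0 0.014 -0.552 -0.001 0.001 -0.002
```

Call:
{"op": "step_arm", "data": {
  "plan": "0 0 -0.012 0 0 0 0.032; 0 0.001 -0.022 0 0 0 0.032; 0 0.001 -0.032 0 0 0 0.032; 0 0.001 -0.042 0 0 0 0.032; 0 0.001 -0.042 0 0 0 0.032; 0 0.001 -0.042 0 0 0 0.032; 0 0.001 -0.042 0 0 0 0.032; 0 0.001 -0.042 0 0 0 0.032"
}}

```text
time_s: 12.5
position: [0.4877, 0.0719, 0.2329]
orientation: [-1.511, 1.569, 3.141]
wrist_force: [-0.1, -0.4, -2.2]
width: 0.041
```

Call:
{"op": "step_arm", "data": {
  "plan": "0 0.001 -0.042 0 0 0 0.032; 0 0.001 -0.042 0 0 0 0.032; 0 0.001 -0.042 0 0 0 0.032; 0 0.001 -0.042 0 0 0 0.032; 0 0.001 -0.042 0 0 0 0.032; 0 0.001 -0.032 0 0 0 0.032; 0 0.001 -0.022 0 0 0 0.032; 0 0 -0.012 0 0 0 0.032"
}}

```text
time_s: 13.3
position: [0.5112, 0.3467, 0.2325]
orientation: [-1.118, 1.569, -2.747]
wrist_force: [1.0, 0.5, -2.0]
width: 0.041
```

```bash
python3 pl.py .513 .344 .086 -3.4 1;  python3 -c "
from h import *
grab('scene','s6')
im=cv2.imread('pics/s6.png')[20:220,280:540];cv2.imwrite('pics/v6.png',cv2.resize(im,None,fx=3,fy=3))"
```

```text
pos [0.5112 0.3467 0.2325] yaw -3.35 width 0.041 F [ 1.   0.5 -2. ] t 13.3
delta [ 0.0018 -0.0027 -0.1465] rotvec [0.0009 0.0007 0.0014]
0.146 0.002 0.003 0.001 0.001 0.001
```

View pics/v6.png

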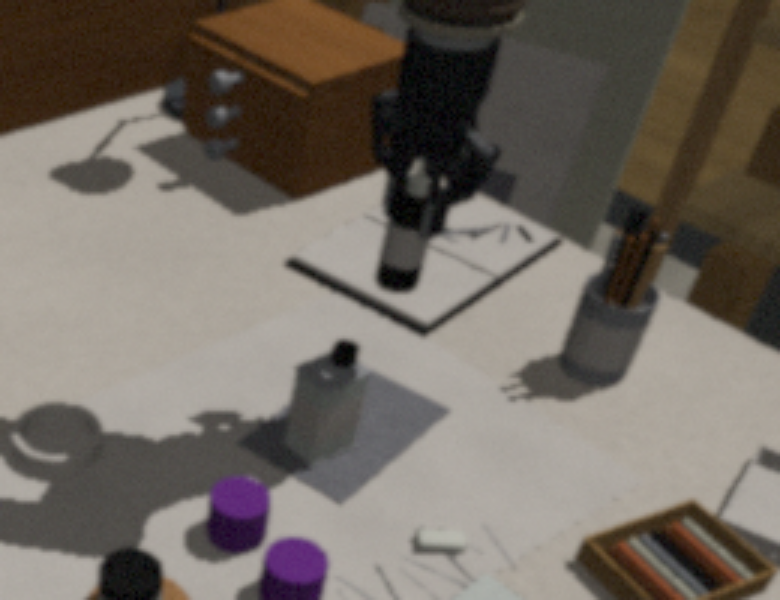

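Call:
{"op": "step_arm", "data": {
  "plan": "0.015 0.001 0.001 0 0 0 0.032; 0.03 0.001 0.001 0 0 0 0.032; 0.035 0 0.001 0 0 0 0.032; 0.03 0 0 0 0 0 0.032; 0.02 0 0 0 0 0 0.032; 0.01 0 0 0 0 0 0.032; 0.005 0 0 0 0 0 0.032; 0 0 0 0 0 0 0.032"
}}

```text
time_s: 14.15
position: [0.5141, 0.3413, 0.0888]
orientation: [-0.889, 1.57, -2.52]
wrist_force: [-0.1, 0.5, -2.4]
width: 0.0407
```

Call:
{"op": "step_arm", "data": {
  "plan": "0.002 0 0 0 0 0 0.032; 0 0 0 0 0 0 0.032"
}}

```text
time_s: 14.35
position: [0.5146, 0.3418, 0.0876]
orientation: [2.158, 1.57, 0.527]
wrist_force: [0.4, 0.2, -1.7]
width: 0.0409
```

Call:
{"op": "step_arm", "data": {
  "plan": "0.0015 0 0 0 0 0 0.032; 0 0 0 0 0 0 0.032"
}}

```text
time_s: 14.55
position: [0.5143, 0.3417, 0.0856]
orientation: [2.217, 1.57, 0.586]
wrist_force: [-0.1, 0.4, -2.2]
width: 0.041
```

Call:
{"op": "step_arm", "data": {
  "plan": "0.0015 0 0 0 0 0 0.032; 0 0 0 0 0 0 0.032"
}}

```text
time_s: 14.75
position: [0.5143, 0.3417, 0.084]
orientation: [2.227, 1.57, 0.596]
wrist_force: [-0.8, 0.3, -0.1]
width: 0.0408
```

Call:
{"op": "step_arm", "data": {
  "plan": "0.001 0 0 0 0 0 0.032; 0 0 0 0 0 0 0.032"
}}

```text
time_s: 14.95
position: [0.5144, 0.342, 0.0838]
orientation: [2.355, 1.57, 0.724]
wrist_force: [-3.2, 0.0, 15.6]
width: 0.0406
```

Contact was where I predicted it, so I'll release and go up.

Call:
{"op": "step_arm", "data": {
  "plan": "0 0 0 0 0 0 0.045; 0 0 0 0 0 0 0.055; 0 0 0 0 0 0 0.07; 0 0 0 0 0 0 0.085; 0 0 0 0 0 0 0.085; -0.02 0 0 0 0 0 0.085; -0.04 0 0 0 0 0 0.085; -0.045 0 0 0 0 0 0.085"
}}

```text
time_s: 15.75
position: [0.5133, 0.3411, 0.1878]
orientation: [-0.976, 1.568, -2.607]
wrist_force: [1.2, 1.1, -0.8]
width: 0.0848
```

```bash
python3 pl.py .597 -.029 .19 -3.4 1;  python3 -c "
from h import *
grab('scene','s7');grab('top','t7')
g=lambda im:np.clip((im/255.)**.6*255,0,255).astype(np.uint8)
a=cv2.imread('pics/t7.png')[150:270,140:370];b=cv2.imread('pics/s7.png')[80:270,150:450]
cv2.imwrite('pics/v7.png',np.vstack([cv2.resize(g(a),(575,300),interpolation=2),cv2.resize(g(b),(575,300),interpolation=2)]))"
```

```text
pos [0.5133 0.3411 0.1878] yaw -3.44 width 0.0848 F [ 1.2  1.1 -0.8] t 15.8
delta [ 0.0837 -0.3701  0.0022] rotvec [-0.0007  0.0016  0.0024]
-0.002 0.106 0.364 -0.001 0.002 0.002
```

View pics/v7.png

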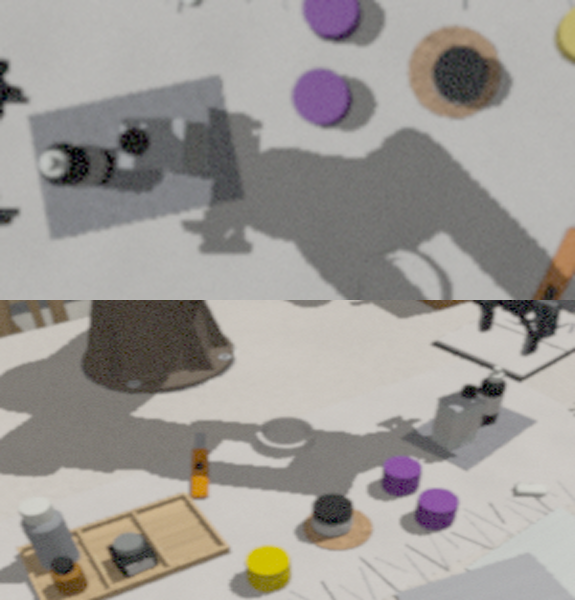

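Call:
{"op": "step_arm", "data": {
  "plan": "0 0.006 0.02 0 0 0 0.085; 0 0.012 0.04 0 0 0 0.085; 0 0.013 0.045 0 0 0 0.085; 0 0.013 0.045 0 0 0 0.085; 0 0.013 0.045 0 0 0 0.085; 0 0.013 0.045 0 0 0 0.085; 0 0.013 0.045 0 0 0 0.085; 0 0.013 0.045 0 0 0 0.085"
}}

```text
time_s: 16.65
position: [0.5903, 0.0045, 0.1877]
orientation: [-2.35, 1.571, 2.302]
wrist_force: [1.0, 0.7, 1.1]
width: 0.0848
```

Call:
{"op": "step_arm", "data": {
  "plan": "0 0.007 0.024 0 0 0 0.085; 0 0.003 0.01 0 0 0 0.085; 0 0 0 0 0 0 0.085"
}}

```text
time_s: 16.95
position: [0.5982, -0.029, 0.1875]
orientation: [-1.787, 1.571, 2.864]
wrist_force: [-0.2, 0.2, -0.1]
width: 0.0846
```

```bash
python3 pl.py .597 -.029 .044 -3.4 1;  python3 -c "
from h import *
grab('scene','s8');grab('top','t8')
g=lambda im:np.clip((im/255.)**.6*255,0,255).astype(np.uint8)
a=cv2.imread('pics/t8.png')[140:240,240:400];b=cv2.imread('pics/s8.png')[120:260,250:420]
cv2.imwrite('pics/v8.png',np.hstack([cv2.resize(g(a),(400,250),interpolation=2),cv2.copyMakeBorder(cv2.resize(g(b),(304,250),interpolation=2),0,0,0,0,0)]))"
```

```text
pos [ 0.5982 -0.029   0.1875] yaw -3.54 width 0.0846 F [-0.2  0.2 -0.1] t 16.9
delta [-0.0012  0.     -0.1435] rotvec [-0.0025 -0.0001  0.0003]
0.144 -0.001 0.0 -0.002 -0.0 0.0
```

View pics/v8.png

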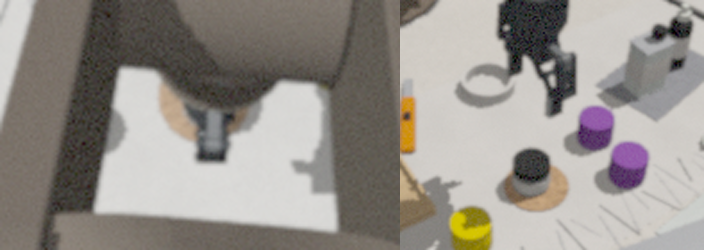

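Call:
{"op": "step_arm", "data": {
  "plan": "0.025 -0.001 0 0 0 0 0.085; 0.035 0 0 0 0 0 0.085; 0.035 0 0 0 0 0 0.085; 0.025 0 0 0 0 0 0.085; 0.015 0 0 0 0 0 0.085; 0.007 0 0 0 0 0 0.085; 0 0 0 0 0 0 0.075; 0 0 0 0 0 0 0.066"
}}

```text
time_s: 17.85
position: [0.5978, -0.0278, 0.0468]
orientation: [1.567, 1.57, -0.064]
wrist_force: [-0.0, 0.5, 0.3]
width: 0.0661
```

Call:
{"op": "step_arm", "data": {
  "plan": "0 0 0 0 0 0 0.062; 0 0 0 0 0 0 0.058; 0 0 0 0 0 0 0.054; 0 0 0 0 0 0 0.05; 0 0 0 0 0 0 0.046; 0 0 0 0 0 0 0.046; 0 0 0 0 0 0 0.046"
}}

```text
time_s: 18.55
position: [0.5977, -0.0281, 0.047]
orientation: [1.567, 1.569, -0.064]
wrist_force: [-1.8, 0.9, 12.4]
width: 0.0551
```

```bash
python3 pl.py .597 -.029 .15 -3.4 1
```

```text
pos [ 0.5977 -0.0281  0.047 ] yaw -3.45 width 0.0551 F [-1.8  0.9 12.4] t 18.6
delta [-0.0007 -0.0009  0.103 ] rotvec [-0.0008  0.     -0.0015]
-0.103 -0.001 0.001 -0.001 0.0 -0.002
```

Call:
{"op": "step_arm", "data": {
  "plan": "-0.008 0 0 0 0 0 0.046; -0.015 0 0 0 0 0 0.046; -0.022 0 0 0 0 0 0.046; -0.025 0 0 0 0 0 0.046; -0.02 0 0 0 0 0 0.046; -0.01 0 0 0 0 0 0.046; 0 0 0 0 0 0 0.046"
}}

```text
time_s: 19.25
position: [0.5981, -0.0281, 0.1477]
orientation: [1.532, 1.568, -0.099]
wrist_force: [-0.1, 0.2, -1.7]
width: 0.055
```

```bash
python3 pl.py .5251 -.209 .147 -3.4 1;  python3 -c "
from h import *
grab('scene','s9')
g=lambda im:np.clip((im/255.)**.6*255,0,255).astype(np.uint8)
b=cv2.imread('pics/s9.png')[120:260,250:420]
cv2.imwrite('pics/v9.png',cv2.resize(g(b),None,fx=3,fy=3,interpolation=2))"
```

```text
pos [ 0.5981 -0.0281  0.1477] yaw -3.44 width 0.055 F [-0.1  0.2 -1.7] t 19.2
delta [-0.073  -0.1809 -0.0007] rotvec [-0.0006  0.0001 -0.003 ]
0.001 -0.062 0.185 -0.001 0.0 -0.003
```

View pics/v9.png

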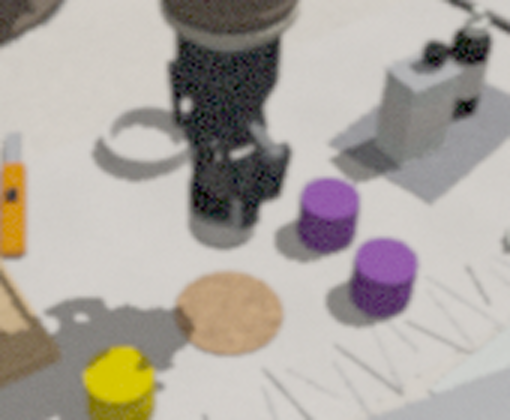

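Call:
{"op": "step_arm", "data": {
  "plan": "0 -0.005 0.015 0 0 0 0.046; 0 -0.009 0.027 0 0 0 0.046; 0 -0.011 0.033 0 0 0 0.046; 0 -0.012 0.035 0 0 0 0.046; 0 -0.011 0.033 0 0 0 0.046; 0 -0.009 0.027 0 0 0 0.046; 0 -0.005 0.015 0 0 0 0.046; 0 0 0 0 0 0 0.046"
}}

```text
time_s: 20.1
position: [0.5228, -0.2108, 0.145]
orientation: [-1.833, 1.569, 2.817]
wrist_force: [0.1, 0.5, -0.8]
width: 0.0549
```

```bash
python3 pl.py .5251 -.209 .050 -3.4 1;  python3 -c "
from h import *
print(ray('scene',326.2,223.5,.004).round(4))
p,d=grab('scene','s10');grab('top','t10')
g=lambda im:np.clip((im/255.)**.6*255,0,255).astype(np.uint8)
b=cv2.imread('pics/s10.png')[120:290,130:300]; a=cv2.imread('pics/t10.png')[140:260,290:490]
cv2.imwrite('pics/v10.png',np.hstack([cv2.resize(g(b),(360,360),interpolation=2),cv2.copyMakeBorder(cv2.resize(g(a),(440,264),interpolation=2),0,96,0,0,0)]))"
```

```text
pos [ 0.5228 -0.2108  0.145 ] yaw -3.58 width 0.0549 F [ 0.1  0.5 -0.8] t 20.1
delta [ 0.0023  0.0018 -0.095 ] rotvec [-0.0031 -0.0004  0.0015]
0.095 0.002 -0.002 -0.003 -0.0 0.001
[ 0.6083 -0.0252  0.004 ]
```

View pics/v10.png

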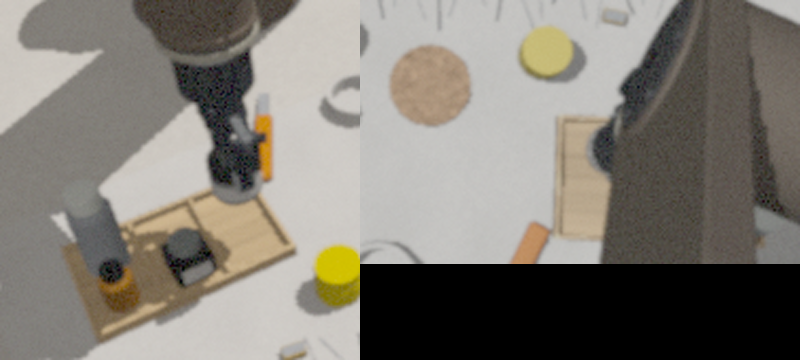

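Call:
{"op": "step_arm", "data": {
  "plan": "0.01 0.001 -0.001 0 0 0 0.046; 0.02 0.001 -0.001 0 0 0 0.046; 0.025 0 0 0 0 0 0.046; 0.018 0 0 0 0 0 0.046; 0.01 0 0 0 0 0 0.046; 0.005 0 0 0 0 0 0.046; 0 0 0 0 0 0 0.046"
}}

```text
time_s: 20.9
position: [0.5263, -0.2066, 0.0573]
orientation: [-1.97, 1.57, 2.683]
wrist_force: [-0.1, -1.0, -1.6]
width: 0.0547
```

Call:
{"op": "step_arm", "data": {
  "plan": "0.003 0 0 0 0 0 0.046; 0.0015 0 0 0 0 0 0.046; 0 0 0 0 0 0 0.046"
}}

```text
time_s: 21.2
position: [0.5265, -0.2072, 0.0536]
orientation: [1.224, 1.57, -0.407]
wrist_force: [0.4, 0.7, -1.5]
width: 0.0547
```

Call:
{"op": "step_arm", "data": {
  "plan": "0.0015 -0.001 0.0015 0 0 0 0.046; 0.0015 0 0 0 0 0 0.046; 0 0 0 0 0 0 0.046"
}}

```text
time_s: 21.5
position: [0.5251, -0.2086, 0.0502]
orientation: [-2.005, 1.571, 2.647]
wrist_force: [-0.6, -0.2, -1.1]
width: 0.055
```

Call:
{"op": "step_arm", "data": {
  "plan": "0.0015 0 0 0 0 0 0.046; 0 0 0 0 0 0 0.046"
}}

```text
time_s: 21.7
position: [0.5253, -0.2086, 0.0491]
orientation: [1.088, 1.571, -0.543]
wrist_force: [-2.5, -0.2, 4.5]
width: 0.0554
```

Touching down, so I'll open (fingertips stay above the walls) and go up.

Call:
{"op": "step_arm", "data": {
  "plan": "0 0 0 0 0 0 0.058; 0 0 0 0 0 0 0.064; 0 0 0 0 0 0 0.072; 0 0 0 0 0 0 0.08; -0.015 0 0 0 0 0 0.085; -0.035 0 0 0 0 0 0.085; -0.045 0 0 0 0 0 0.085; -0.04 0 0 0 0 0 0.085"
}}

```text
time_s: 22.5
position: [0.525, -0.2084, 0.1854]
orientation: [-1.941, 1.571, 2.712]
wrist_force: [-0.0, -0.9, -1.1]
width: 0.0852
```

```bash
python3 pl.py .5204 -.2857 .19 -3.4 1;  python3 -c "
from h import *
print(ray('top',321.3,178.1,.004).round(4))
p,d=grab('scene','s11');grab('top','t11')
g=lambda im:np.clip((im/255.)**.6*255,0,255).astype(np.uint8)
b=cv2.imread('pics/s11.png')[170:290,140:290]
cv2.imwrite('pics/v11.png',cv2.resize(g(b),None,fx=5,fy=5,interpolation=2))"
```

```text
pos [ 0.525  -0.2084  0.1854] yaw -3.44 width 0.0852 F [-0.  -0.9 -1.1] t 22.5
delta [-0.0046 -0.0773  0.0046] rotvec [-0.0006 -0.0001  0.0003]
-0.005 0.0 0.077 -0.001 -0.0 0.0
[ 0.6041 -0.0224  0.004 ]
```

View pics/v11.png

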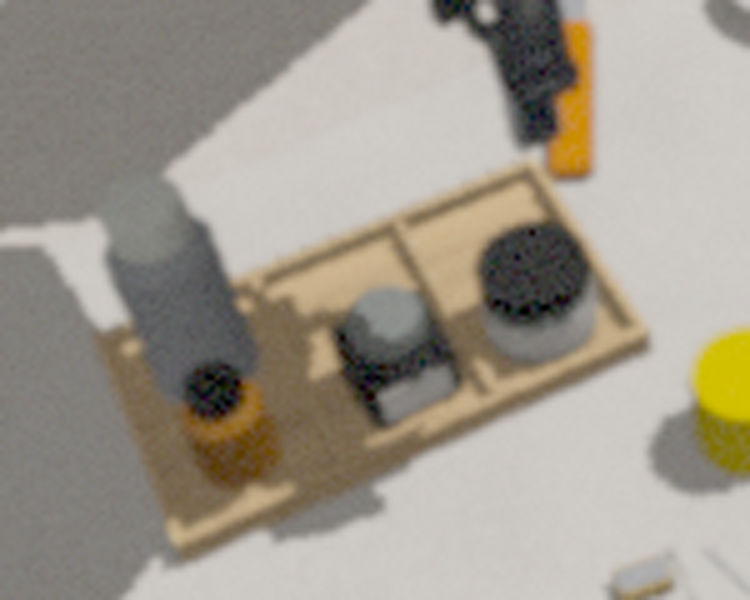

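Call:
{"op": "step_arm", "data": {
  "plan": "0 0 0.015 0 0 0 0.085; 0 0 0.025 0 0 0 0.085; 0 0 0.022 0 0 0 0.085; 0 0 0.015 0 0 0 0.08; 0 0 0 0 0 0 0.075; 0 0 0 0 0 0 0.07"
}}

```text
time_s: 23.2
position: [0.5201, -0.2854, 0.183]
orientation: [-2.153, 1.569, 2.498]
wrist_force: [0.8, -1.0, -0.2]
width: 0.0701
```

```bash
python3 pl.py .5204 -.285 .044 -3.4 1;  python3 -c "
from h import *
p,d=grab('scene','s12');grab('top','t12')
g=lambda im:np.clip((im/255.)**.6*255,0,255).astype(np.uint8)
b=cv2.imread('pics/s12.png')[100:290,130:290]
cv2.imwrite('pics/v12.png',cv2.resize(g(b),None,fx=3,fy=3,interpolation=2))"
```

```text
pos [ 0.5201 -0.2854  0.183 ] yaw -3.49 width 0.0701 F [ 0.8 -1.  -0.2] t 23.2
delta [ 0.0003  0.0004 -0.139 ] rotvec [-0.0016 -0.0008  0.0012]
0.139 0.0 -0.0 -0.002 -0.001 0.001
```

View pics/v12.png

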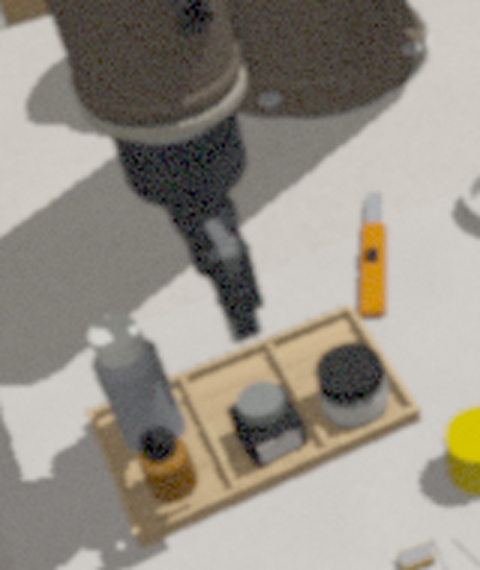

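Call:
{"op": "step_arm", "data": {
  "plan": "0.02 0 0 0 0 0 0.07; 0.03 0 0 0 0 0 0.07; 0.035 0 0 0 0 0 0.07; 0.025 0 0 0 0 0 0.07; 0.015 0 0 0 0 0 0.07; 0.008 0 0 0 0 0 0.07; 0 0 0 0 0 0 0.07"
}}

```text
time_s: 24.0
position: [0.5205, -0.285, 0.0504]
orientation: [-2.078, 1.57, 2.575]
wrist_force: [-0.1, -0.4, 0.1]
width: 0.0699
```

Call:
{"op": "step_arm", "data": {
  "plan": "0.004 0 0 0 0 0 0.07; 0 0 0 0 0 0 0.062; 0 0 0 0 0 0 0.056; 0 0 0 0 0 0 0.052; 0 0 0 0 0 0 0.048; 0 0 0 0 0 0 0.044; 0 0 0 0 0 0 0.038; 0 0 0 0 0 0 0.038"
}}

```text
time_s: 24.8
position: [0.5209, -0.2856, 0.0477]
orientation: [1.047, 1.57, -0.584]
wrist_force: [-3.1, 1.5, 12.1]
width: 0.0475
```

Call:
{"op": "step_arm", "data": {
  "plan": "0 0 0 0 0 0 0.038; 0 0 0 0 0 0 0.038"
}}

```text
time_s: 25.0
position: [0.5209, -0.2856, 0.0477]
orientation: [1.045, 1.57, -0.586]
wrist_force: [-1.9, 0.7, 11.0]
width: 0.0473
```

```bash
python3 pl.py .5204 -.285 .044 -3.4 1
```

```text
pos [ 0.5209 -0.2856  0.0477] yaw -3.43 width 0.0473 F [-1.9  0.7 11. ] t 25.0
delta [-0.0005  0.0006 -0.0037] rotvec [-0.0006  0.0005 -0.0008]
0.004 -0.001 -0.001 -0.001 0.0 -0.001
```

Call:
{"op": "step_arm", "data": {
  "plan": "-0.006 0 0 0 0 0 0.038; -0.012 0 0 0 0 0 0.038; -0.02 0 0 0 0 0 0.038; -0.025 0 0 0 0 0 0.038; -0.02 0 0 0 0 0 0.038; -0.015 0 0 0 0 0 0.038; -0.006 0 0 0 0 0 0.038; 0 0 0 0 0 0 0.038"
}}

```text
time_s: 25.8
position: [0.521, -0.2857, 0.152]
orientation: [1.086, 1.569, -0.544]
wrist_force: [0.5, -0.6, -1.7]
width: 0.0474
```

```bash
python3 pl.py .6065 -.024 .15 -3.4 1;  python3 -c "
from h import *
p,d=grab('scene','s13')
g=lambda im:np.clip((im/255.)**.6*255,0,255).astype(np.uint8)
b=cv2.imread('pics/s13.png')[100:290,130:290]
cv2.imwrite('pics/v13.png',cv2.resize(g(b),None,fx=3,fy=3,interpolation=2))"
```

```text
pos [ 0.521  -0.2857  0.152 ] yaw -3.44 width 0.0474 F [ 0.5 -0.6 -1.7] t 25.8
delta [ 0.0855  0.2617 -0.002 ] rotvec [-0.0007  0.0008 -0.0016]
0.002 0.07 -0.266 -0.001 0.001 -0.002
```

View pics/v13.png

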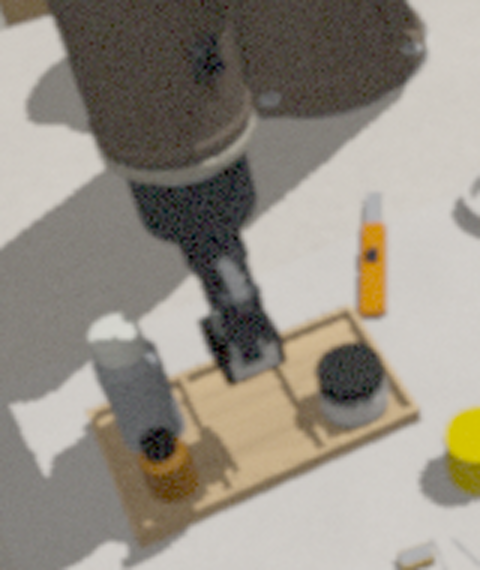

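Call:
{"op": "step_arm", "data": {
  "plan": "0 0.004 -0.015 0 0 0 0.038; 0 0.007 -0.028 0 0 0 0.038; 0 0.01 -0.037 0 0 0 0.038; 0 0.01 -0.04 0 0 0 0.038; 0 0.01 -0.04 0 0 0 0.038; 0 0.01 -0.04 0 0 0 0.038; 0 0.009 -0.032 0 0 0 0.038; 0 0.006 -0.022 0 0 0 0.038"
}}

```text
time_s: 26.65
position: [0.6016, -0.0326, 0.1498]
orientation: [-1.848, 1.569, 2.806]
wrist_force: [-0.7, 0.7, -1.0]
width: 0.0469
```

Call:
{"op": "step_arm", "data": {
  "plan": "0 0.004 -0.012 0 0 0 0.038; 0 0 0 0 0 0 0.038"
}}

```text
time_s: 26.85
position: [0.6064, -0.0223, 0.1501]
orientation: [-1.749, 1.57, 2.906]
wrist_force: [-0.2, -0.7, -1.7]
width: 0.0473
```

```bash
python3 pl.py .6065 -.024 .0457 -3.4 1
```

```text
pos [ 0.6064 -0.0223  0.1501] yaw -3.33 width 0.0473 F [-0.2 -0.7 -1.7] t 26.9
delta [ 1.000e-04 -1.700e-03 -1.044e-01] rotvec [ 0.0013 -0.0002  0.001 ]
0.104 0.0 0.002 0.001 -0.0 0.001
```

Call:
{"op": "step_arm", "data": {
  "plan": "0.012 0 0.001 0 0 0 0.038; 0.022 0 0.001 0 0 0 0.038; 0.025 0 0 0 0 0 0.038; 0.018 0 0 0 0 0 0.038; 0.01 0 0 0 0 0 0.038; 0.005 0 0 0 0 0 0.038; 0 0 0 0 0 0 0.038"
}}

```text
time_s: 27.55
position: [0.6059, -0.0266, 0.0583]
orientation: [-1.57, 1.57, 3.082]
wrist_force: [0.2, 0.0, -0.8]
width: 0.0471
```

```bash
python3 pl.py .6065 -.024 .0457 -3.4 1;  python3 -c "
from h import *
p,d=grab('scene','s14');grab('top','t14')
g=lambda im:np.clip((im/255.)**.6*255,0,255).astype(np.uint8)
b=cv2.imread('pics/s14.png')[170:260,280:370];a=cv2.imread('pics/t14.png')[140:220,280:360]
cv2.imwrite('pics/v14.png',np.hstack([cv2.resize(g(b),(400,400),interpolation=2),cv2.resize(g(a),(400,400),interpolation=2)]))"
```

```text
pos [ 0.6059 -0.0266  0.0583] yaw -3.48 width 0.0471 F [ 0.2  0.  -0.8] t 27.6
delta [ 0.0006  0.0026 -0.0126] rotvec [-0.0013  0.      0.0009]
0.013 0.0 -0.003 -0.001 0.0 0.001
```

View pics/v14.png

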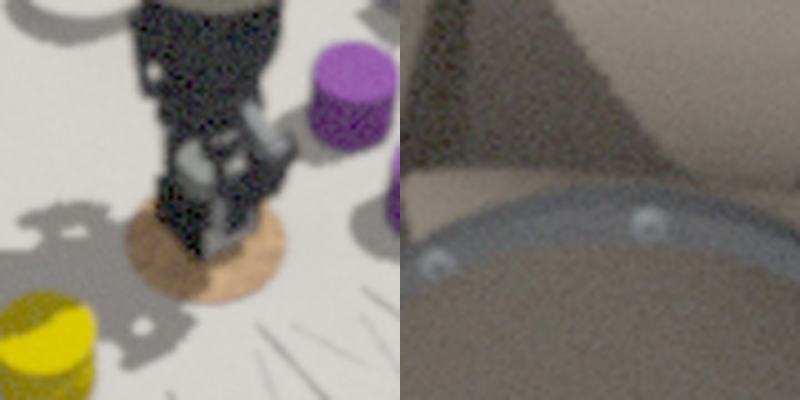

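Call:
{"op": "step_arm", "data": {
  "plan": "0.006 0 -0.001 0 0 0 0.038; 0.003 0 -0.001 0 0 0 0.038; 0.001 0 0 0 0 0 0.038; 0 0 0 0 0 0 0.038"
}}

```text
time_s: 28.05
position: [0.6064, -0.024, 0.0487]
orientation: [-1.61, 1.571, 3.042]
wrist_force: [1.0, 1.1, -1.3]
width: 0.0474
```

Call:
{"op": "step_arm", "data": {
  "plan": "0.0015 0 0 0 0 0 0.038; 0 0 0 0 0 0 0.038"
}}

```text
time_s: 28.25
position: [0.6064, -0.0241, 0.0472]
orientation: [-0.292, 1.571, -1.922]
wrist_force: [0.4, -0.3, -0.7]
width: 0.0479
```

Call:
{"op": "step_arm", "data": {
  "plan": "0.0015 0 0 0 0 0 0.038; 0 0 0 0 0 0 0.038"
}}

```text
time_s: 28.45
position: [0.6065, -0.0241, 0.0458]
orientation: [1.591, 1.571, -0.039]
wrist_force: [0.6, -0.4, -1.1]
width: 0.0474
```

Call:
{"op": "step_arm", "data": {
  "plan": "0.001 0 0 0 0 0 0.038; 0 0 0 0 0 0 0.038"
}}

```text
time_s: 28.65
position: [0.6065, -0.0241, 0.0457]
orientation: [1.554, 1.57, -0.077]
wrist_force: [-4.1, 1.2, 16.1]
width: 0.0475
```

Call:
{"op": "step_arm", "data": {
  "plan": "0 0 0 0 0 0 0.05; 0 0 0 0 0 0 0.058; 0 0 0 0 0 0 0.066; 0 0 0 0 0 0 0.075; -0.015 0 0 0 0 0 0.085; -0.035 0 0 0 0 0 0.085; -0.045 0 0 0 0 0 0.085; -0.045 0 0 0 0 0 0.085"
}}

```text
time_s: 29.45
position: [0.606, -0.0241, 0.1871]
orientation: [-1.587, 1.57, 3.065]
wrist_force: [0.6, -0.3, 0.2]
width: 0.0851
```

```bash
python3 pl.py .5322 .2555 .20 -3.4 1;  python3 -c "
from h import *
p,d=grab('scene','s15')
g=lambda im:np.clip((im/255.)**.6*255,0,255).astype(np.uint8)
b=cv2.imread('pics/s15.png')[140:260,260:430]
cv2.imwrite('pics/v15.png',cv2.resize(g(b),None,fx=4,fy=4,interpolation=2))"
```

```text
pos [ 0.606  -0.0241  0.1871] yaw -3.44 width 0.0851 F [ 0.6 -0.3  0.2] t 29.4
delta [-0.0738  0.2796  0.0129] rotvec [-0.0007 -0.      0.0005]
-0.013 -0.09 -0.275 -0.001 -0.0 0.0
```

View pics/v15.png

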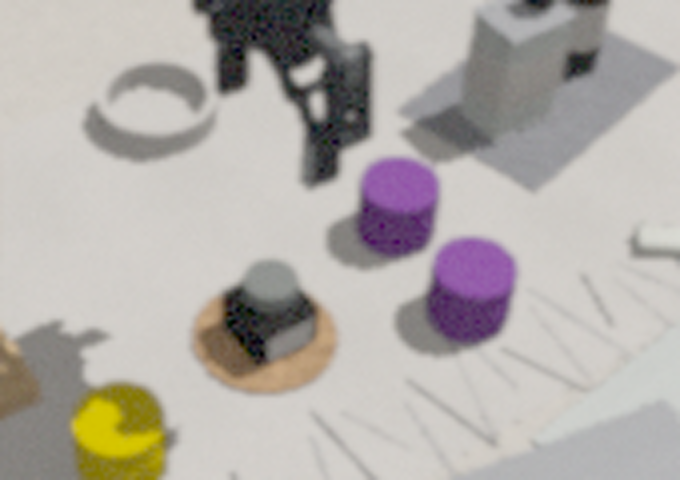

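```bash
python3 -c "
from h import *
print(ray('scene',*cpx(264.5,339,260,140,4),.004).round(4),ray('scene',*cpx(271,280,260,140,4),.058).round(4))"
```

```text
[ 0.6095 -0.0279  0.004 ] [ 0.6089 -0.0242  0.058 ]
```

Call:
{"op": "step_arm", "data": {
  "plan": "-0.005 -0.006 -0.02 0 0 0 0.085; -0.005 -0.013 -0.04 0 0 0 0.085; 0 -0.014 -0.043 0 0 0 0.085; 0 -0.014 -0.043 0 0 0 0.085; 0 -0.014 -0.043 0 0 0 0.085; 0 -0.014 -0.043 0 0 0 0.085; 0 -0.01 -0.03 0 0 0 0.085; 0 -0.005 -0.013 0 0 0 0.085"
}}

```text
time_s: 30.3
position: [0.5322, 0.2584, 0.1958]
orientation: [2.354, 1.57, 0.725]
wrist_force: [0.7, -0.5, -0.2]
width: 0.0848
```

Call:
{"op": "step_arm", "data": {
  "plan": "0 0 0 0 0 0 0.085"
}}

```text
time_s: 30.4
position: [0.5326, 0.2573, 0.1955]
orientation: [2.215, 1.57, 0.586]
wrist_force: [-0.4, -0.3, -1.2]
width: 0.0851
```

```bash
python3 pl.py .5322 .2555 .0925 -3.4 1;  python3 -c "
from h import *
p,d=grab('top','t16')
g=lambda im:np.clip((im/255.)**.6*255,0,255).astype(np.uint8)
b=cv2.imread('pics/t16.png')[150:270,280:490]
cv2.imwrite('pics/v16.png',cv2.resize(g(b),None,fx=3.8,fy=3.8,interpolation=2))"
```

```text
pos [0.5326 0.2573 0.1955] yaw -3.31 width 0.0851 F [-0.4 -0.3 -1.2] t 30.4
delta [-0.0004 -0.0018 -0.103 ] rotvec [ 0.0016 -0.0004 -0.0006]
0.103 -0.0 0.002 0.002 -0.0 -0.001
```

View pics/v16.png

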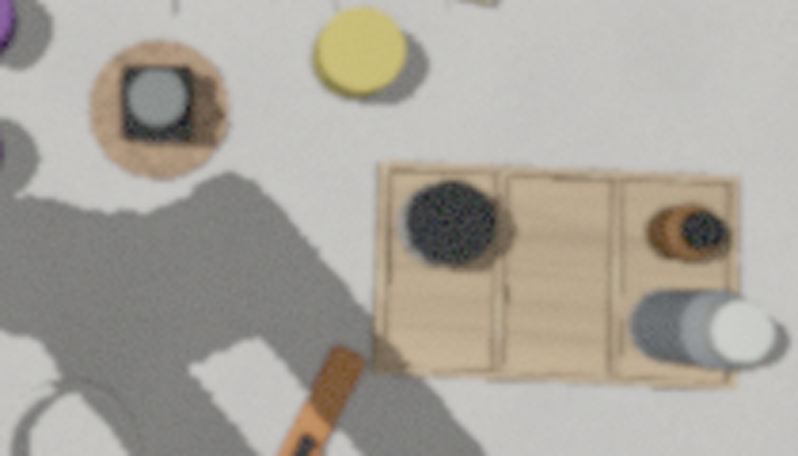

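```bash
python3 -c "
from h import *
R=lambda q,z:print(ray('top',*cpx(*q,280,150,3.8),z).round(4))
R((159.5,110),.004);R((160,98),.058);R((157.5,104.5),.040);R((452,224),.054)"
```

```text
[ 0.6032 -0.0229  0.004 ]
[ 0.6041 -0.0222  0.058 ]
[ 0.6023 -0.0209  0.04  ]
[ 0.5223 -0.2063  0.054 ]
```

Call:
{"op": "step_arm", "data": {
  "plan": "0.02 0 0.002 0 0 0 0.085; 0.03 0 0 0 0 0 0.085; 0.028 0 0 0 0 0 0.085; 0.015 0 0 0 0 0 0.085; 0.009 0 0 0 0 0 0.085; 0 0 0 0 0 0 0.075; 0 0 0 0 0 0 0.06; 0 0 0 0 0 0 0.052"
}}

```text
time_s: 31.25
position: [0.5336, 0.2538, 0.0938]
orientation: [2.02, 1.569, 0.389]
wrist_force: [-1.1, 0.3, 1.0]
width: 0.052
```

Call:
{"op": "step_arm", "data": {
  "plan": "0 0 0 0 0 0 0.048; 0 0 0 0 0 0 0.044; 0 0 0 0 0 0 0.04; 0 0 0 0 0 0 0.036; 0 0 0 0 0 0 0.036; 0 0 0 0 0 0 0.036; 0 0 0 0 0 0 0.036"
}}

```text
time_s: 31.95
position: [0.5331, 0.254, 0.0938]
orientation: [2.026, 1.57, 0.396]
wrist_force: [-3.6, -0.2, 9.7]
width: 0.0455
```

```bash
python3 pl.py .5322 .2555 .0925 -3.4 1
```

```text
pos [0.5331 0.254  0.0938] yaw -3.42 width 0.0455 F [-3.6 -0.2  9.7] t 31.9
delta [-0.0009  0.0015 -0.0013] rotvec [-0.0003 -0.0003 -0.0007]
0.001 -0.001 -0.001 -0.0 -0.0 -0.001
```

Call:
{"op": "step_arm", "data": {
  "plan": "-0.008 0 0 0 0 0 0.036; -0.015 0 0 0 0 0 0.036; -0.022 0 0 0 0 0 0.036; -0.025 0 0 0 0 0 0.036; -0.025 0 0 0 0 0 0.036; -0.025 0 0 0 0 0 0.036; -0.018 0 0 0 0 0 0.036; -0.01 0 0 0 0 0 0.036"
}}

```text
time_s: 32.75
position: [0.5335, 0.2541, 0.243]
orientation: [2.008, 1.568, 0.377]
wrist_force: [0.1, -0.3, -4.1]
width: 0.0457
```

```bash
python3 pl.py .4607 -.285 .242 -3.4 1
```

```text
pos [0.5335 0.2541 0.243 ] yaw -3.43 width 0.0457 F [ 0.1 -0.3 -4.1] t 32.8
delta [-0.0728 -0.5391 -0.001 ] rotvec [-0.0005 -0.0011 -0.0023]
0.0 -0.04 0.542 -0.001 -0.001 -0.002
```

Call:
{"op": "step_arm", "data": {
  "plan": "0 0 0.012 0 0 0 0.036; 0 -0.002 0.022 0 0 0 0.036; 0 -0.003 0.032 0 0 0 0.036; 0 -0.003 0.041 0 0 0 0.036; 0 -0.003 0.041 0 0 0 0.036; 0 -0.003 0.041 0 0 0 0.036; 0 -0.003 0.041 0 0 0 0.036; 0 -0.003 0.041 0 0 0 0.036"
}}

```text
time_s: 33.55
position: [0.4954, -0.0174, 0.24]
orientation: [-1.487, 1.569, -3.118]
wrist_force: [0.5, -0.7, -2.4]
width: 0.0455
```

Call:
{"op": "step_arm", "data": {
  "plan": "0 -0.003 0.041 0 0 0 0.036; 0 -0.003 0.041 0 0 0 0.036; 0 -0.003 0.041 0 0 0 0.036; 0 -0.003 0.041 0 0 0 0.036; 0 -0.003 0.041 0 0 0 0.036; 0 -0.003 0.032 0 0 0 0.036; 0 -0.002 0.022 0 0 0 0.036; 0 0 0.012 0 0 0 0.036"
}}

```text
time_s: 34.35
position: [0.4591, -0.2866, 0.2399]
orientation: [-1.899, 1.569, 2.752]
wrist_force: [0.2, 0.9, -3.1]
width: 0.0458
```

Call:
{"op": "step_arm", "data": {
  "plan": "0 0 0 0 0 0 0.036; 0 0 0 0 0 0 0.036"
}}

```text
time_s: 34.55
position: [0.4601, -0.2842, 0.2403]
orientation: [-2.295, 1.57, 2.357]
wrist_force: [0.7, -0.3, -3.2]
width: 0.0457
```

```bash
python3 pl.py .4607 -.285 .0968 -3.4 1;python3 -c "
from h import *
p,d=grab('scene','s17')
g=lambda im:np.clip((im/255.)**.6*255,0,255).astype(np.uint8)
b=cv2.imread('pics/s17.png')[100:290,130:290]
cv2.imwrite('pics/v17.png',cv2.resize(g(b),None,fx=3,fy=3,interpolation=2))"
```

```text
pos [ 0.4601 -0.2842  0.2403] yaw -3.46 width 0.0457 F [ 0.7 -0.3 -3.2] t 34.5
delta [ 0.0006 -0.0008 -0.1435] rotvec [-0.001  -0.0008  0.001 ]
0.143 0.001 0.001 -0.001 -0.001 0.001
```

View pics/v17.png

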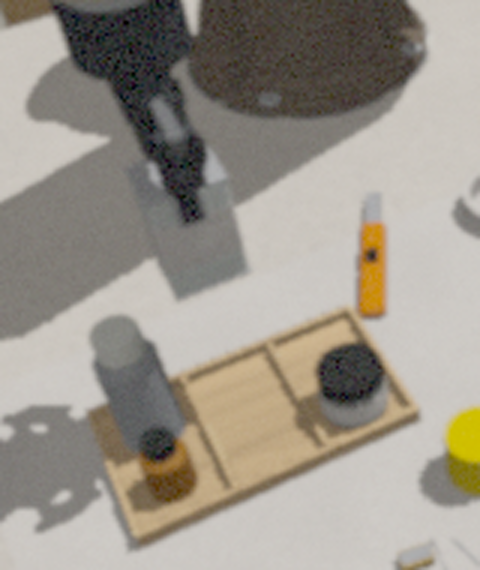

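Call:
{"op": "step_arm", "data": {
  "plan": "0.015 0 0.001 0 0 0 0.036; 0.03 0 0 0 0 0 0.036; 0.035 0 0 0 0 0 0.036; 0.028 0 0 0 0 0 0.036; 0.018 0 0 0 0 0 0.036; 0.009 0 0 0 0 0 0.036; 0.003 0 0 0 0 0 0.036; 0 0 0 0 0 0 0.036"
}}

```text
time_s: 35.4
position: [0.4608, -0.2855, 0.1031]
orientation: [1.226, 1.571, -0.405]
wrist_force: [0.1, 0.5, -2.7]
width: 0.0456
```

Call:
{"op": "step_arm", "data": {
  "plan": "0.001 0 0 0 0 0 0.036; 0 0 0 0 0 0 0.036"
}}

```text
time_s: 35.6
position: [0.4609, -0.286, 0.1026]
orientation: [1.017, 1.569, -0.614]
wrist_force: [-0.8, -0.2, -2.7]
width: 0.0454
```

Call:
{"op": "step_arm", "data": {
  "plan": "0.002 0 -0.001 0 0 0 0.036; 0.002 0 0 0 0 0 0.036; 0 0 0 0 0 0 0.036"
}}

```text
time_s: 35.9
position: [0.4604, -0.2847, 0.0977]
orientation: [-2.137, 1.571, 2.515]
wrist_force: [0.0, 0.4, -3.4]
width: 0.046
```

Call:
{"op": "step_arm", "data": {
  "plan": "0.0015 0 0 0 0 0 0.036; 0 0 0 0 0 0 0.036"
}}

```text
time_s: 36.1
position: [0.4605, -0.2849, 0.0967]
orientation: [0.067, 1.571, -1.564]
wrist_force: [-3.8, 1.1, 6.5]
width: 0.0454
```

Call:
{"op": "step_arm", "data": {
  "plan": "0 0 0 0 0 0 0.05; 0 0 0 0 0 0 0.06; 0 0 0 0 0 0 0.075; 0 0 0 0 0 0 0.085; 0 0 0 0 0 0 0.085; -0.02 0 0 0 0 0 0.085; -0.04 0 0 0 0 0 0.085; -0.045 0 0 0 0 0 0.085"
}}

```text
time_s: 36.9
position: [0.4597, -0.2843, 0.2016]
orientation: [-2.127, 1.568, 2.526]
wrist_force: [1.3, -0.7, -0.3]
width: 0.0848
```

```bash
python3 pl.py .5144 .3418 .20 -3.4 1
```

```text
pos [ 0.4597 -0.2843  0.2016] yaw -3.44 width 0.0848 F [ 1.3 -0.7 -0.3] t 36.9
delta [ 0.0547  0.6261 -0.0016] rotvec [-0.0007 -0.0014  0.0023]
0.002 0.017 -0.628 -0.001 -0.001 0.002
```

Call:
{"op": "step_arm", "data": {
  "plan": "0 0.001 -0.02 0 0 0 0.085; 0 0.001 -0.038 0 0 0 0.085; 0 0.001 -0.045 0 0 0 0.085; 0 0.001 -0.045 0 0 0 0.085; 0 0.001 -0.045 0 0 0 0.085; 0 0.001 -0.045 0 0 0 0.085; 0 0.001 -0.045 0 0 0 0.085; 0 0.001 -0.045 0 0 0 0.085"
}}

```text
time_s: 37.7
position: [0.4881, 0.0439, 0.2014]
orientation: [1.606, 1.57, -0.025]
wrist_force: [0.6, -0.0, -0.3]
width: 0.085
```

Call:
{"op": "step_arm", "data": {
  "plan": "0 0.001 -0.045 0 0 0 0.085; 0 0.001 -0.045 0 0 0 0.085; 0 0.001 -0.045 0 0 0 0.085; 0 0.001 -0.045 0 0 0 0.085; 0 0.001 -0.045 0 0 0 0.085; 0 0.001 -0.045 0 0 0 0.085; 0 0.001 -0.02 0 0 0 0.085; 0 0.002 -0.01 0 0 0 0.085"
}}

```text
time_s: 38.5
position: [0.5149, 0.3427, 0.201]
orientation: [-1.274, 1.571, -2.903]
wrist_force: [-0.3, -0.8, -0.1]
width: 0.0847
```

Call:
{"op": "step_arm", "data": {
  "plan": "0 0 0 0 0 0 0.085; 0 0 0 0 0 0 0.085"
}}

```text
time_s: 38.7
position: [0.515, 0.3397, 0.2011]
orientation: [-0.697, 1.57, -2.328]
wrist_force: [0.3, -0.3, -0.5]
width: 0.0851
```

```bash
python3 pl.py .5144 .3418 .084 -3.4 1;python3 -c "
from h import *
p,d=grab('scene','s18');grab('top','t18')
g=lambda im:np.clip((im/255.)**.6*255,0,255).astype(np.uint8)
b=cv2.imread('pics/s18.png')[170:290,140:290];a=cv2.imread('pics/t18.png')[175:265,370:500]
cv2.imwrite('pics/v18.png',np.hstack([cv2.resize(g(b),(400,320),interpolation=2),cv2.copyMakeBorder(cv2.resize(g(a),(400,277),interpolation=2),0,43,0,0,0)]))"
```

```text
pos [0.515  0.3397 0.2011] yaw -3.47 width 0.0851 F [ 0.3 -0.3 -0.5] t 38.7
delta [-0.0006  0.0021 -0.1171] rotvec [-0.0013  0.0007  0.0006]
0.117 -0.001 -0.002 -0.001 0.001 0.001
```

View pics/v18.png

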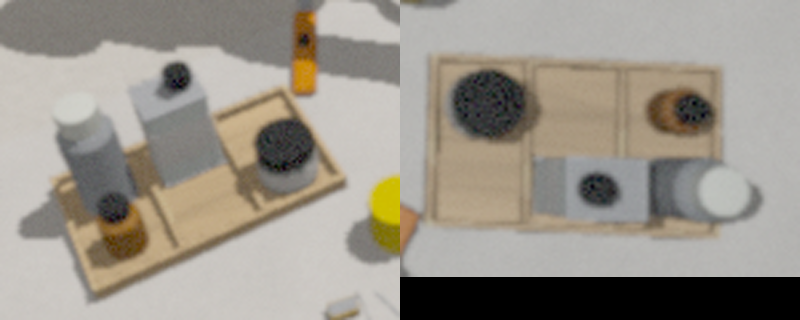

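Call:
{"op": "step_arm", "data": {
  "plan": "0.02 0 -0.001 0 0 0 0.085; 0.03 0 -0.001 0 0 0 0.085; 0.03 0 0 0 0 0 0.085; 0.022 0 0 0 0 0 0.085; 0.01 0 0 0 0 0 0.085; 0.003 0 0 0 0 0 0.085; 0 0 0 0 0 0 0.07; 0 0 0 0 0 0 0.055"
}}

```text
time_s: 39.6
position: [0.5159, 0.3432, 0.0875]
orientation: [2.174, 1.569, 0.543]
wrist_force: [-0.1, 0.5, -0.4]
width: 0.0584
```

Call:
{"op": "step_arm", "data": {
  "plan": "0 0 0 0 0 0 0.046; 0 0 0 0 0 0 0.042; 0 0 0 0 0 0 0.038; 0 0 0 0 0 0 0.034; 0 0 0 0 0 0 0.032; 0 0 0 0 0 0 0.032; 0 0 0 0 0 0 0.032; 0 0 0 0 0 0 0.032"
}}

```text
time_s: 40.4
position: [0.5155, 0.3434, 0.0874]
orientation: [2.304, 1.57, 0.673]
wrist_force: [-3.8, -0.8, 12.5]
width: 0.041
```

```bash
python3 pl.py .5144 .3418 .084 -3.4 1; python3 - <<'E'
from h import *
a=cv2.imread('pics/top0.png');b=cv2.imread('pics/t18.png')
for n,(u0,v0,u1,v1) in dict(can=(424,224,452,250),vial=(448,202,474,220),spray=(470,225,490,250),rackcorner=(368,240,400,256)).items():
    t=a[v0:v1,u0:u1]; w=b[v0-6:v1+6,u0-6:u1+6]; r=cv2.matchTemplate(w,t,cv2.TM_CCOEFF_NORMED); print(n,cv2.minMaxLoc(r)[1],np.array(cv2.minMaxLoc(r)[3])-6)
E
```

```text
pos [0.5155 0.3434 0.0874] yaw -3.43 width 0.041 F [-3.8 -0.8 12.5] t 40.4
delta [-0.0011 -0.0016 -0.0034] rotvec [-0.0005 -0.0008 -0.0009]
0.003 -0.001 0.002 -0.001 -0.001 -0.001
can 0.9701998829841614 [0 0]
vial 0.9875388741493225 [0 0]
spray 0.9968559145927429 [0 0]
rackcorner 0.8749143481254578 [0 0]
```

Call:
{"op": "step_arm", "data": {
  "plan": "-0.008 0 0 0 0 0 0.032; -0.015 0 0 0 0 0 0.032; -0.022 0 0 0 0 0 0.032; -0.025 0 0 0 0 0 0.032; -0.025 0 0 0 0 0 0.032; -0.025 0 0 0 0 0 0.032; -0.018 0 0 0 0 0 0.032; -0.01 0 0 0 0 0 0.032"
}}

```text
time_s: 41.2
position: [0.5159, 0.3434, 0.2372]
orientation: [2.167, 1.568, 0.536]
wrist_force: [-0.3, 1.0, -1.5]
width: 0.0408
```

```bash
python3 pl.py .4656 -.2043 .236 -3.4 1
```

```text
pos [0.5159 0.3434 0.2372] yaw -3.44 width 0.0408 F [-0.3  1.  -1.5] t 41.2
delta [-0.0503 -0.5477 -0.0012] rotvec [-0.0007 -0.0017 -0.0025]
0.0 -0.017 0.55 -0.001 -0.002 -0.002
```

Call:
{"op": "step_arm", "data": {
  "plan": "0 -0.001 0.012 0 0 0 0.032; 0 -0.001 0.022 0 0 0 0.032; 0 -0.001 0.032 0 0 0 0.032; 0 -0.001 0.042 0 0 0 0.032; 0 -0.001 0.042 0 0 0 0.032; 0 -0.001 0.042 0 0 0 0.032; 0 -0.001 0.042 0 0 0 0.032; 0 -0.001 0.042 0 0 0 0.032"
}}

```text
time_s: 42.0
position: [0.4892, 0.0659, 0.2335]
orientation: [-1.328, 1.569, -2.958]
wrist_force: [0.6, -0.3, -1.9]
width: 0.0407
```

Call:
{"op": "step_arm", "data": {
  "plan": "0 -0.001 0.042 0 0 0 0.032; 0 -0.001 0.042 0 0 0 0.032; 0 -0.001 0.042 0 0 0 0.032; 0 -0.001 0.042 0 0 0 0.032; 0 -0.001 0.04 0 0 0 0.032; 0 -0.001 0.032 0 0 0 0.032; 0 -0.002 0.022 0 0 0 0.032; 0 -0.001 0.012 0 0 0 0.032"
}}

```text
time_s: 42.8
position: [0.4638, -0.2066, 0.2335]
orientation: [-1.829, 1.569, 2.821]
wrist_force: [0.7, 0.3, -1.0]
width: 0.0412
```

Call:
{"op": "step_arm", "data": {
  "plan": "0 0 0 0 0 0 0.032; 0 0 0 0 0 0 0.032"
}}

```text
time_s: 43.0
position: [0.4648, -0.2044, 0.2339]
orientation: [-2.181, 1.57, 2.471]
wrist_force: [0.5, 0.1, -1.4]
width: 0.0411
```

```bash
python3 pl.py .4656 -.2043 .0904 -3.4 1;python3 -c "
from h import *
p,d=grab('scene','s19')
g=lambda im:np.clip((im/255.)**.6*255,0,255).astype(np.uint8)
b=cv2.imread('pics/s19.png')[100:290,130:290]
cv2.imwrite('pics/v19.png',cv2.resize(g(b),None,fx=3,fy=3,interpolation=2))"
```

```text
pos [ 0.4648 -0.2044  0.2339] yaw -3.46 width 0.0411 F [ 0.5  0.1 -1.4] t 43.0
delta [ 8.000e-04  1.000e-04 -1.435e-01] rotvec [-0.0011 -0.0006  0.0009]
0.143 0.001 -0.0 -0.001 -0.001 0.001
```

View pics/v19.png

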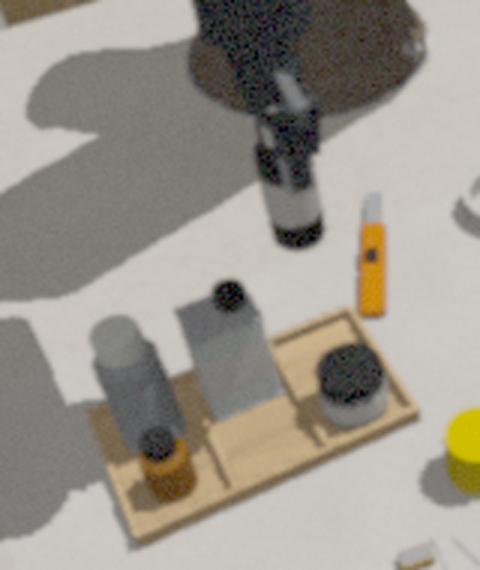

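Call:
{"op": "step_arm", "data": {
  "plan": "0.015 0 0 0 0 0 0.032; 0.03 0.001 0 0 0 0 0.032; 0.035 0 0 0 0 0 0.032; 0.028 0 0 0 0 0 0.032; 0.018 0 0 0 0 0 0.032; 0.009 0 0 0 0 0 0.032; 0.003 0 0 0 0 0 0.032; 0 0 0 0 0 0 0.032"
}}

```text
time_s: 43.85
position: [0.4666, -0.2047, 0.0966]
orientation: [1.254, 1.571, -0.376]
wrist_force: [0.1, -0.2, -2.3]
width: 0.0408
```

Call:
{"op": "step_arm", "data": {
  "plan": "0.002 0 0 0 0 0 0.032; 0.001 0 0 0 0 0 0.032; 0 0 0 0 0 0 0.032"
}}

```text
time_s: 44.15
position: [0.4665, -0.2051, 0.0937]
orientation: [1.188, 1.57, -0.443]
wrist_force: [0.2, 0.2, -2.0]
width: 0.041
```

Call:
{"op": "step_arm", "data": {
  "plan": "0.0015 -0.001 -0.0005 0 0 0 0.032; 0.001 0 0 0 0 0 0.032; 0 0 0 0 0 0 0.032"
}}

```text
time_s: 44.45
position: [0.4652, -0.2044, 0.0907]
orientation: [-1.976, 1.571, 2.676]
wrist_force: [0.3, 0.2, -1.9]
width: 0.041
```

Call:
{"op": "step_arm", "data": {
  "plan": "0.0015 0 0 0 0 0 0.032; 0 0 0 0 0 0 0.032"
}}

```text
time_s: 44.65
position: [0.4652, -0.2045, 0.0901]
orientation: [-0.269, 1.571, -1.9]
wrist_force: [-7.3, 0.8, 23.2]
width: 0.0408
```

Down at the predicted height. I'll release, go up and move clear.

Call:
{"op": "step_arm", "data": {
  "plan": "0 0 0 0 0 0 0.045; 0 0 0 0 0 0 0.055; 0 0 0 0 0 0 0.07; 0 0 0 0 0 0 0.085; 0 0 0 0 0 0 0.085; -0.02 0 0 0 0 0 0.085; -0.04 0 0 0 0 0 0.085; -0.045 0 0 0 0 0 0.085"
}}

```text
time_s: 45.45
position: [0.4645, -0.204, 0.1946]
orientation: [-1.993, 1.568, 2.659]
wrist_force: [1.1, -0.7, 0.2]
width: 0.0852
```

Call:
{"op": "step_arm", "data": {
  "plan": "-0.02 0 -0.02 0 0 0 0.085; 0 0 -0.04 0 0 0 0.085; 0 0 -0.045 0 0 0 0.085; 0 0 -0.045 0 0 0 0.085; 0 0 -0.045 0 0 0 0.085; 0 0 -0.045 0 0 0 0.085; 0 0 -0.045 0 0 0 0.085; 0 0 -0.045 0 0 0 0.085"
}}

```text
time_s: 46.25
position: [0.4849, 0.1268, 0.2143]
orientation: [1.642, 1.571, 0.011]
wrist_force: [0.9, 0.1, 0.0]
width: 0.0853
```

Call:
{"op": "step_arm", "data": {
  "plan": "0 0 -0.045 0 0 0 0.085; 0 0 -0.045 0 0 0 0.085; 0 0 -0.045 0 0 0 0.085; 0 0 -0.045 0 0 0 0.085; 0 0 -0.03 0 0 0 0.085; 0 0 -0.01 0 0 0 0.085; 0 0 0 0 0 0 0.085; 0 0 0 0 0 0 0.085"
}}

```text
time_s: 47.05
position: [0.498, 0.3435, 0.214]
orientation: [-0.705, 1.57, -2.336]
wrist_force: [0.4, -0.5, -0.3]
width: 0.0853
```

```bash
python3 - <<'E'
from h import *
print(ctrl.sense()['time_s'],ctrl.sense()['position'])
grab('scene','s20');grab('top','t20')
a=cv2.imread('pics/top0.png');b=cv2.imread('pics/t20.png')
for n,(u0,v0,u1,v1) in dict(can=(424,224,452,250),drop=(386,224,414,244),vial=(448,202,474,220),spray=(470,225,490,250),yellow=(360,150,390,178),pur1=(258,140,290,170),pur2=(254,175,285,204)).items():
    t=a[v0:v1,u0:u1]; w=b[v0-6:v1+6,u0-6:u1+6]; r=cv2.matchTemplate(w,t,cv2.TM_CCOEFF_NORMED); print(n,cv2.minMaxLoc(r)[1],np.array(cv2.minMaxLoc(r)[3])-6)
a=cv2.imread('pics/scene0.png');c=cv2.imread('pics/s20.png')
for n,(u0,v0,u1,v1) in dict(can=(188,190,222,235),drop=(225,182,248,225)).items():
    t=a[v0:v1,u0:u1]; w=c[v0-6:v1+6,u0-6:u1+6]; r=cv2.matchTemplate(w,t,cv2.TM_CCOEFF_NORMED); print('scene',n,cv2.minMaxLoc(r)[1],np.array(cv2.minMaxLoc(r)[3])-6)
g=lambda im:np.clip((im/255.)**.6*255,0,255).astype(np.uint8)
b=b[140:260,280:500];c=c[165:290,140:370]
cv2.imwrite('pics/v20.png',np.vstack([cv2.resize(g(b),(550,300),interpolation=2),cv2.resize(g(c),(550,299),interpolation=2)]))
E
```

```text
47.05 [0.49802915 0.34354221 0.21402756]
can 0.9714050889015198 [0 0]
drop 0.9627499580383301 [0 1]
vial 0.987484335899353 [0 0]
spray 0.9970177412033081 [0 0]
yellow 0.9967344403266907 [0 0]
pur1 0.9965535998344421 [0 0]
pur2 0.9965426325798035 [0 0]
scene can 0.9883847236633301 [0 0]
scene drop 0.7747809886932373 [0 0]
```

View pics/v20.png

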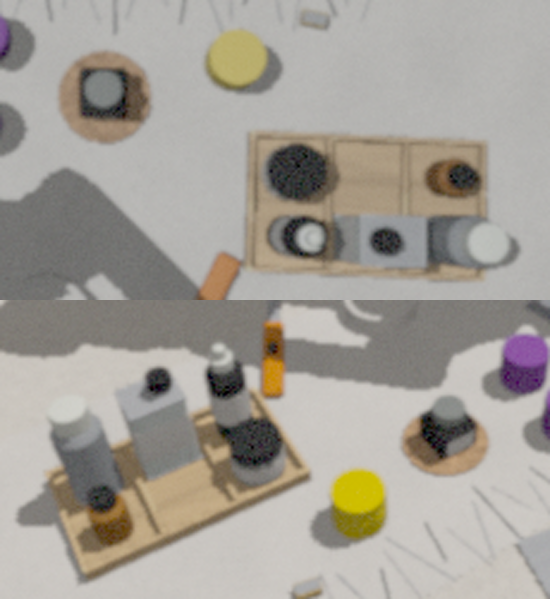

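```bash
python3 - <<'E'
from h import *
a=cv2.imread('pics/top0.png');b=cv2.imread('pics/t20.png')
for n,(u0,v0,u1,v1) in dict(drop=(386,224,412,244),can=(424,224,452,250)).items():
    f=lambda i,p:cv2.resize(i[v0-p:v1+p,u0-p:u1+p],None,fx=5,fy=5,interpolation=2)
    r=cv2.matchTemplate(f(b,6),f(a,0),cv2.TM_CCOEFF_NORMED);print(n,cv2.minMaxLoc(r)[1],(np.array(cv2.minMaxLoc(r)[3])-30)/5)
print(ctrl.hand_in())
E
```

```text
drop 0.9879980087280273 [0.2 0.6]
can 0.977068305015564 [0.  0.2]
the job is handed in; nothing more can be done
None
```

The job is done in the order you asked and handed in at about 47 s of the 144 s allowed.

- **Moves:** The can went onto the felt pad, then the dropper bottle. The wide jar went into the empty back place behind the dropper's spot, and the square jar onto the coaster. The can and then the dropper bottle went back to where they stood.
- **Can and dropper:** In the top camera, compared with the start, the can is 0.2 px off (about 0.5 mm). The dropper bottle is about 0.6 px off (about 1.5 mm). A looser check of the dropper from the other camera matched poorly (0.77), because the wide jar now hides part of it, but it showed no shift.
- **Square jar:** It sits within about 1–2 mm of the coaster's centre in the top camera. A rougher reading from the other camera differed by about 4 mm.
- **Wide jar:** It was set down at (0.525, -0.209) m, within about 1 mm of the back place's centre as I measured it.
- **Everything else:** In the last pictures everything is upright. The spray can, the vial and the purple and yellow look-alikes show no shift, and the gripper was open and clear of everything.
- **Forces:** The highest wrist force I read was about 24 N.
- **Cameras:** The two cameras disagree by about 4 mm in x and 3 mm in y. I used positions between the two, and contact heights came out as predicted.

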